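# Load and start the workshop's vibratory finisher

## Task

Gather the hammer heads left lying on the bench into the steel parts tray with the others, then tip the whole tray into the tub of the vibratory finisher and set the empty tray back upright on the bench. With every head in the tub, push the cover fully shut, and only then start the machine: pull its spring knob right out and let it go back to rest. Leave the oil bottle, chuck key and chisel where they are.

Things in the scene. Friction and masses are not known exactly. Their poses are not given: they have to be found in the camera images.
- tray: loose sheet-steel parts tray, 0.32 kg; origin mid underside, z up, -x to its open pouring end (faces roughly the robot at the start). Floor 4 thick, x -90 to 90, 130 wide outside; side and rear (x = 90) walls 3 thick, tops 45 above the underside. The front is open: a pouring lip slopes up from x = -90 to x = -125, 10 high there
- tray_bar (a point): centre of the tray's flat wooden carrying bar, 92 above the tray's underside at its middle, axes as the tray's: the bar runs along y (130 long, between side straps), is 12 thick in x and 22 tall in z
- head1: turned aluminium cross-pein hammer head, 63 long x 22 x 22, 55 g; origin at the centre of its square middle block, its x along the length (round face end +32, wedge-shaped pein end -31), its flat sides +-11 in y and z; at the start it lies loose on the bench; may be absent
- head2: turned aluminium cross-pein hammer head, 63 long x 22 x 22, 55 g; origin at the centre of its square middle block, its x along the length (round face end +32, wedge-shaped pein end -31), its flat sides +-11 in y and z; at the start it lies loose on the bench; may be absent
- head3: turned aluminium cross-pein hammer head, 63 long x 22 x 22, 55 g; origin at the centre of its square middle block, its x along the length (round face end +32, wedge-shaped pein end -31), its flat sides +-11 in y and z; at the start it lies loose on the bench; may be absent
- head4: turned aluminium cross-pein hammer head, 63 long x 22 x 22, 55 g; origin at the centre of its square middle block, its x along the length (round face end +32, wedge-shaped pein end -31), its flat sides +-11 in y and z; at the start it lies loose on the bench; may be absent
- head5: turned aluminium cross-pein hammer head, 63 long x 22 x 22, 55 g; origin at the centre of its square middle block, its x along the length (round face end +32, wedge-shaped pein end -31), its flat sides +-11 in y and z; at the start it lies loose on the bench; may be absent
- head6: turned aluminium cross-pein hammer head, 63 long x 22 x 22, 55 g; origin at the centre of its square middle block, its x along the length (round face end +32, wedge-shaped pein end -31), its flat sides +-11 in y and z; at the start it lies in the rear half of the tray; may be absent
- head7: turned aluminium cross-pein hammer head, 63 long x 22 x 22, 55 g; origin at the centre of its square middle block, its x along the length (round face end +32, wedge-shaped pein end -31), its flat sides +-11 in y and z; at the start it lies in the rear half of the tray; may be absent
- head8: turned aluminium cross-pein hammer head, 63 long x 22 x 22, 55 g; origin at the centre of its square middle block, its x along the length (round face end +32, wedge-shaped pein end -31), its flat sides +-11 in y and z; at the start it lies in the rear half of the tray; may be absent
- tub (a point): middle of the inner floor of the fixed vibratory finisher's tub, 77 above the bench; machine axes: z up, -x to its front (robot's side), +x to the cover's hinge. Tub inside 178 (x) by 248 (y), 83 deep, lower corners of the front and far sides bevelled; outside 190 x 260. The switch box stands beside it, its middle 200 off in -y, top 120 above the bench
- lid (a joint): angle of the tub's hinged see-through cover: 0 lying shut on the tub's rim, about 2.1 standing open, leaning back beyond upright; stiff hinge that stays where it is left and can be pushed shut from behind with about 3 N at its edge. Plate 190 from hinge to free edge, 262 wide, 6 thick, with a 20 x 90 tab on the free edge
- lid_hinge (a point): a point on the hinge line in the middle of the cover's width (on the tub's far rim, 95 in +x and 84 in +z of tub). Its axes turn with the cover: -x runs along the cover to its free edge, +z out of its outer face (upward when shut), y along the hinge
- lid_edge (a point): middle of the cover's free edge, on its outer face, 190 from the hinge; the tab extends 20 beyond it
- start_knob (a joint): how far the start knob is pulled out: 0 at rest, 0.014 m fully out; a spring pulls it back (about 4 N at rest, 10 N fully out)
- knob_grip (a point): centre of the start knob's round black head, 34 diameter and 22 thick, on the sloping panel of the switch box; +z is the direction in which it pulls out, tipped 30 degrees from vertical towards the machine's front; the point lies 26 above the panel, and the head's underside 15 above it
- oil: oil bottle, 60 diameter, 150 tall, not part of the job; origin at the centre of its underside
- chuck_key: steel T-shaped chuck key lying on the bench, 85 x 100, not part of the job
- chisel: wood-turning chisel lying on the bench, 255 long along its x, not part of the job
Not all that is in view belongs to the job. Leave any black or red look-alike of the head1 alone. What is shaped like the head4 but pink or turquoise is not meant.

How it is judged (in metres and radians):
On the way, in this order (a step that is already met when the one before it is completed fails the run):
1. every hammer head lies in the tray, with the tray standing level on the bench (angle between tray's own z axis and vertical below 0.1 rad and height (world z) of tray below 0.012 m and x of head1 in the frame of tray between -0.115 and 0.085 m and y of head1 in the frame of tray between -0.06 and 0.06 m and z of head1 in the frame of tray between 0.005 and 0.065 m and x of head2 in the frame of tray between -0.115 and 0.085 m and y of head2 in the frame of tray between -0.06 and 0.06 m and z of head2 in the frame of tray between 0.005 and 0.065 m and x of head3 in the frame of tray between -0.115 and 0.085 m and y of head3 in the frame of tray between -0.06 and 0.06 m and z of head3 in the frame of tray between 0.005 and 0.065 m and x of head4 in the frame of tray between -0.115 and 0.085 m and y of head4 in the frame of tray between -0.06 and 0.06 m and z of head4 in the frame of tray between 0.005 and 0.065 m and x of head5 in the frame of tray between -0.115 and 0.085 m and y of head5 in the frame of tray between -0.06 and 0.06 m and z of head5 in the frame of tray between 0.005 and 0.065 m and x of head6 in the frame of tray between -0.115 and 0.085 m and y of head6 in the frame of tray between -0.06 and 0.06 m and z of head6 in the frame of tray between 0.005 and 0.065 m and x of head7 in the frame of tray between -0.115 and 0.085 m and y of head7 in the frame of tray between -0.06 and 0.06 m and z of head7 in the frame of tray between 0.005 and 0.065 m and x of head8 in the frame of tray between -0.115 and 0.085 m and y of head8 in the frame of tray between -0.06 and 0.06 m and z of head8 in the frame of tray between 0.005 and 0.065 m), for 0.3 s.
2. the tray is tipped (more than 35 degrees) over the finisher and heads drop from it into the tub (angle between tray's own z axis and vertical above 0.6 rad and horizontal distance between tray and tub below 0.3 m and ((x of head1 in the frame of tub between -0.088 and 0.088 m and y of head1 in the frame of tub between -0.122 and 0.122 m and z of head1 in the frame of tub between -0.005 and 0.08 m) or (x of head2 in the frame of tub between -0.088 and 0.088 m and y of head2 in the frame of tub between -0.122 and 0.122 m and z of head2 in the frame of tub between -0.005 and 0.08 m) or (x of head3 in the frame of tub between -0.088 and 0.088 m and y of head3 in the frame of tub between -0.122 and 0.122 m and z of head3 in the frame of tub between -0.005 and 0.08 m) or (x of head4 in the frame of tub between -0.088 and 0.088 m and y of head4 in the frame of tub between -0.122 and 0.122 m and z of head4 in the frame of tub between -0.005 and 0.08 m) or (x of head5 in the frame of tub between -0.088 and 0.088 m and y of head5 in the frame of tub between -0.122 and 0.122 m and z of head5 in the frame of tub between -0.005 and 0.08 m) or (x of head6 in the frame of tub between -0.088 and 0.088 m and y of head6 in the frame of tub between -0.122 and 0.122 m and z of head6 in the frame of tub between -0.005 and 0.08 m) or (x of head7 in the frame of tub between -0.088 and 0.088 m and y of head7 in the frame of tub between -0.122 and 0.122 m and z of head7 in the frame of tub between -0.005 and 0.08 m) or (x of head8 in the frame of tub between -0.088 and 0.088 m and y of head8 in the frame of tub between -0.122 and 0.122 m and z of head8 in the frame of tub between -0.005 and 0.08 m))), for 0.1 s.
3. every head is in the tub and the cover is fully shut (x of head1 in the frame of tub between -0.088 and 0.088 m and y of head1 in the frame of tub between -0.122 and 0.122 m and z of head1 in the frame of tub between -0.005 and 0.08 m and x of head2 in the frame of tub between -0.088 and 0.088 m and y of head2 in the frame of tub between -0.122 and 0.122 m and z of head2 in the frame of tub between -0.005 and 0.08 m and x of head3 in the frame of tub between -0.088 and 0.088 m and y of head3 in the frame of tub between -0.122 and 0.122 m and z of head3 in the frame of tub between -0.005 and 0.08 m and x of head4 in the frame of tub between -0.088 and 0.088 m and y of head4 in the frame of tub between -0.122 and 0.122 m and z of head4 in the frame of tub between -0.005 and 0.08 m and x of head5 in the frame of tub between -0.088 and 0.088 m and y of head5 in the frame of tub between -0.122 and 0.122 m and z of head5 in the frame of tub between -0.005 and 0.08 m and x of head6 in the frame of tub between -0.088 and 0.088 m and y of head6 in the frame of tub between -0.122 and 0.122 m and z of head6 in the frame of tub between -0.005 and 0.08 m and x of head7 in the frame of tub between -0.088 and 0.088 m and y of head7 in the frame of tub between -0.122 and 0.122 m and z of head7 in the frame of tub between -0.005 and 0.08 m and x of head8 in the frame of tub between -0.088 and 0.088 m and y of head8 in the frame of tub between -0.122 and 0.122 m and z of head8 in the frame of tub between -0.005 and 0.08 m and value of joint lid below 0.05 rad), for 0.2 s.
4. the start knob is pulled right out (more than 11 of its 14 mm) (value of joint start_knob above 0.011 m), for 0.1 s.
At the end, for the whole second after the job is handed in: Every hammer head lies inside the finisher's tub, the cover is shut (within 0.05 rad), the start knob has been pulled (more than 11 mm) and is back at rest (within 2 mm), and the empty tray stands upright on the bench (within 6 degrees) and still (all of step 3 and angle between tray's own z axis and vertical below 0.1 rad and height (world z) of tray below 0.012 m and linear speed of tray below 0.03 m/s and value of joint start_knob below 0.002 m); the robot touches nothing.
It fails at once if the start knob is pulled while the cover is open (value of joint start_knob above 0.006 m and value of joint lid above 0.15 rad).
It fails at once if the oil bottle, chuck key or chisel is moved more than 4 cm or the bottle knocked over (distance of any of oil, chuck_key, chisel from where it was at the start of the episode above 0.04 m or angle between oil's own z axis and vertical above 0.6 rad).
Of head1, head2, head3, head4, head5 only 3 to 5 are there at a start; the rules pass over those that are not, and their reading is None.
Of head6, head7, head8 only 1 to 3 are there at a start; the rules pass over those that are not, and their reading is None.
At some moment in a run one of head1, head2, head3, head4, head5, tray may be knocked a few centimetres aside while the robot is not near it.
Once in a run the grip may slacken for a moment while it holds something.
It also fails if it takes over 210 s, if anything falls off the work surface, if the arm or the gripper's body presses on something with over 40 N, if the wrist force passes 120 N, or if a joint passes its speed limit or range.

## Robot

A 6-joint arm with a two-finger parallel gripper is mounted at the origin on the work surface. World frame = base frame: x ahead of the robot, y to its left, z up, the work surface at z = 0. Lengths are in mm, angles in rad, forces in N, time in s.
With the tool pointing down it reaches from about 350 to 875 mm from the base axis. Payload 4.2 kg.
Tool frame: the origin (TCP) lies midway between the tips of the shut fingers; the grasp point (between the pads) lies 19 mm behind it; y points along the fingers, x is the direction in which the jaws open and shut, and the axes are right-handed (so a half turn about y gives the same grasp; the last joint's range is limited). The gripper opens to 85 mm and grips with 20 to 120 N. Pads are 22 mm wide; open, the fingers measure 114 mm over their backs; the gripper's body (76 mm by 85 mm) begins 54 mm behind the grasp point. The pads swing forward as they close: fully open they stand 13 mm farther back than shut.
Start: joints at [1.528, 0.385, 0.008, 0, -1.194, -0.259], TCP at [185.742, 596.74, 231.312] pointing down, gripper open.
Joint ranges: [-3.14, 3.14], [-1.21, 2.06], [-1.07, 1.41], [-3.16, 2.05], [-2.99, -0.16], [-3.1, 3.1]. Speed limits (rad/s): [2.79, 2.79, 3.14, 3.14, 3.14, 3.14].

## Interface

Orientations are given as a unit quaternion [x, y, z, w].
In Python, from bench import read_state, get_image, job_done gives the robot as it stands.
- The arm moves only by the tool play_rows, never from a script. Its argument "series" is a list of rows, each a list of 7 numbers: the shift along the tool's x, y, z in m, then the turn, a rotation vector about the tool's x, y, z in rad, then the finger opening in m, from 0 to 0.0854. In form: [[x, y, z, wx, wy, wz, claw], ...]. A call has 1 to 10 rows; each row shifts and turns the pose as measured when the row begins, along the tool's axes as they then stand; what a row does not reach is not made up. A row lasts 1/10 s, in which the tool goes at most 50 mm and 8.59 degrees, less where a joint would pass 70% of its speed; a pose out of reach is approached as far as the arm can. A call with a gripper value outside its range is refused whole. The fingers move at their own pace and stop on an object; the grip force is fixed at half the most. Time passes only in rows, so rows that do not move let the fingers close. It gives the time, the measured TCP pose, the force and the opening at its end, in the units of the state.
- read_state(): the state, without advancing time (a new reading comes with each control period).
- get_image(name): name is "scene" or "top" or "wrist"; returns a dict with "color" (400x640x3 uint8, red, green, blue), "intrinsics" (3x3 intrinsics, pixels), "D" ([k1, k2, p1, p2, k3] as OpenCV has them; the pictures are not rectified), "origin" and "orientation" of the camera in the world. Camera axes: x right, y down, z forward; pixel columns grow to the right and rows downward; lengths in mm; the calibration is good to about 2 mm. A picture is of the moment at which its call begins. There is no depth.
- job_done(): hands the job in, once; it reports no verdict.
The state is a dict: "clock": time; "joints": joint angles; "joint_vel": joint speeds; "joint_efforts": joint torques, N m; "position": TCP position; "ee_rot": TCP orientation; "contact_force": force on the tool from outside, world axes, zero at the start; "wrist_torque": the same for the moment, N m; "gripper_width": finger opening in mm.
Only numpy, scipy, OpenCV 4.12 (cv2) and the standard library are available. Lean on these libraries where they do the work, as an engineer would, in place of code of your own. Each camera call takes 0.05 s, during which the arm holds its last target. There are 200 camera calls.

## Working session

There is one attempt and no reset: what is moved stays moved. The work goes in short steps, Python scripts to look and compute and a tool call to move; the robot and the scene stay as the last step left them, time stands still between calls to the robot, and variables do not carry over. Pictures are saved under pics/ and viewed, about 12 in all and at most 16, crops included, and the job is handed in when it is done.

Besides the shell and the picture viewer there is one more tool, called after "Emit:" as a command line: name --pt "numbers of a row" for each row, then --argument value for the rest. play_rows: Moves the arm, as the interface text tells. Its arguments: {"type":"object","properties":{"series":{"type":"array","items":{"type":"array","items":{"type":"number"}}}},"required":["series"]}

```bash
ls; mkdir -p pics; cat > h.py <<'E'
import numpy as np, cv2
from bench import read_state, get_image, job_done
from scipy.spatial.transform import Rotation as R
def pose(v):
    v=np.array(v,float); return v
def cam(im):
    o=np.array(im["origin"],float); q=np.array(im["orientation"],float)
    Rm=R.from_quat(q).as_matrix() if q.size==4 else q.reshape(3,3)
    return np.array(im["intrinsics"],float),np.array(im["D"],float),o,Rm
def px2w(im,uv,z):
    K,D,o,Rm=cam(im); uv=np.array(uv,float).reshape(-1,1,2)
    n=cv2.undistortPoints(uv,K,D).reshape(-1,2)
    d=np.c_[n,np.ones(len(n))]@Rm.T
    z=np.broadcast_to(z,len(n)); return o+d*((z-o[2])/d[:,2])[:,None]
def w2px(im,P):
    K,D,o,Rm=cam(im); P=np.array(P,float).reshape(-1,3)
    return cv2.projectPoints((P-o)@Rm,np.zeros(3),np.zeros(3),K,D)[0].reshape(-1,2)
def snap(name,fn,crop=None,s=1):
    im=get_image(name); c=im["color"][:,:,::-1].copy()
    np.savez('/tmp/'+fn+'.npz',**{k:np.array(v) for k,v in im.items()})
    if crop: x0,y0,x1,y1=crop; c=c[y0:y1,x0:x1]
    cv2.imwrite('pics/'+fn+'.png',cv2.resize(c,None,fx=s,fy=s,interpolation=cv2.INTER_CUBIC)); return im
def load(fn): return dict(np.load('/tmp/'+fn+'.npz'))
E
python3 - <<'E'
from h import *
print(read_state())
for n in('scene','top','wrist'):
    im=snap(n,n+'0',s=1.25); K,D,o,Rm=cam(im); print(n,o,im["orientation"],K[0,0],D, Rm[:,2])
E
```

```text
pics
{'clock': 0.0, 'joints': array([ 1.52761048e+00,  3.85562375e-01,  6.63181559e-03, -5.14566258e-04,
       -1.19398266e+00, -2.58592030e-01]), 'joint_vel': array([ 0.001483  ,  0.00032926, -0.00037279, -0.00082493, -0.00047119,
        0.00012291]), 'joint_efforts': array([-6.01189004e-05, -3.92287445e+01,  1.88394374e+01,  4.18610260e+00,
       -4.71058287e-03, -2.58818513e-07]), 'position': array([185.57036473, 596.20934919, 230.2180954 ]), 'ee_rot': array([ 0.41970709, -0.56903986,  0.56999391, -0.41850511]), 'contact_force': array([ 0.24315324,  0.2526831 , -0.17169329]), 'wrist_torque': array([-0.08567935, -0.00937793,  0.01156082]), 'gripper_width': 85.38455356209936}
scene [1062.71348455   21.579973   1015.98701561] [ 0.70680081  0.6496765  -0.18398357 -0.21095756] 438.83259830074996 [-0.09271271  0.          0.          0.          0.        ] [-0.53418783  0.05915034 -0.8432939 ]
top [ 429.12195784   72.73636882 1250.96471262] [ 0.71058097 -0.70301211  0.01846699 -0.0225307 ] 462.8460623591513 [-0.02388028  0.          0.          0.          0.        ] [ 0.05792329  0.00605474 -0.99830268]
wrist [255.18958388 575.80585789 373.28637161] [-0.58621721  0.79701303  0.11629241 -0.0871533 ] 349.8044394287188 [-0.00971602  0.          0.          0.          0.        ] [-0.27526985  0.0831916  -0.95776076]
```

View pics/top0.png

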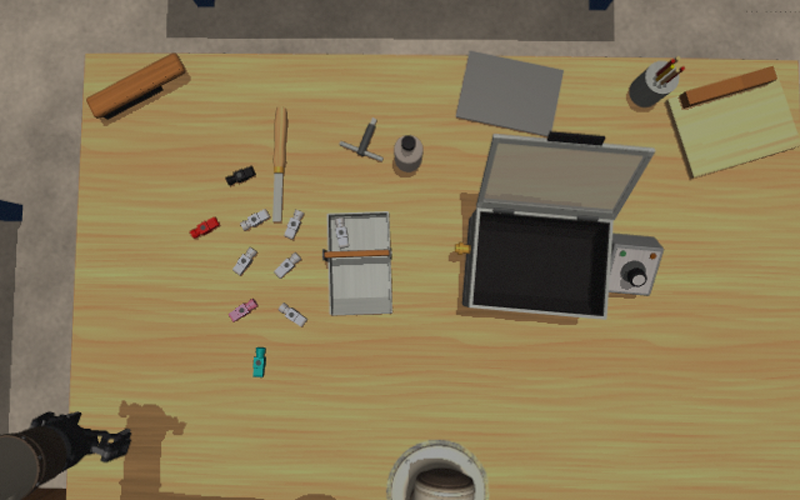

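View pics/scene0.png

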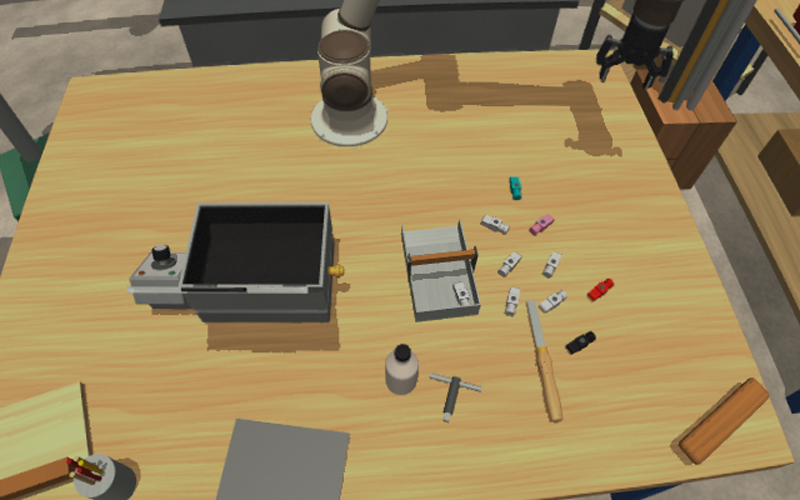

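The top view shows five silver loose heads (view px ≈ (255,219), (294,224), (245,262), (288,265), (292,315)), one in the tray (341,232), and the tub at centre ≈ (540,262) with its cover open and the knob at (635,278). I'll enlarge next.

```bash
python3 - <<'E'
from h import *
im=load('top0'); c=im['color'][:,:,::-1]
cv2.imwrite('pics/c1.png',cv2.resize(c[160:265,185:325],None,fx=5.5,fy=5.5,interpolation=cv2.INTER_CUBIC))
cv2.imwrite('pics/c2.png',cv2.resize(c[100:260,350:540],None,fx=3.5,fy=3.5,interpolation=cv2.INTER_CUBIC))
E
```

```text
(no output)
```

View pics/c1.png

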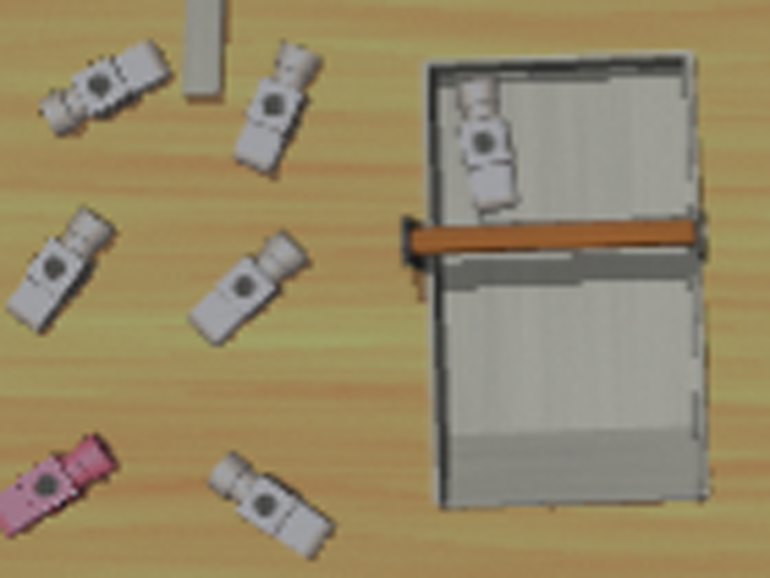

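View pics/c2.png

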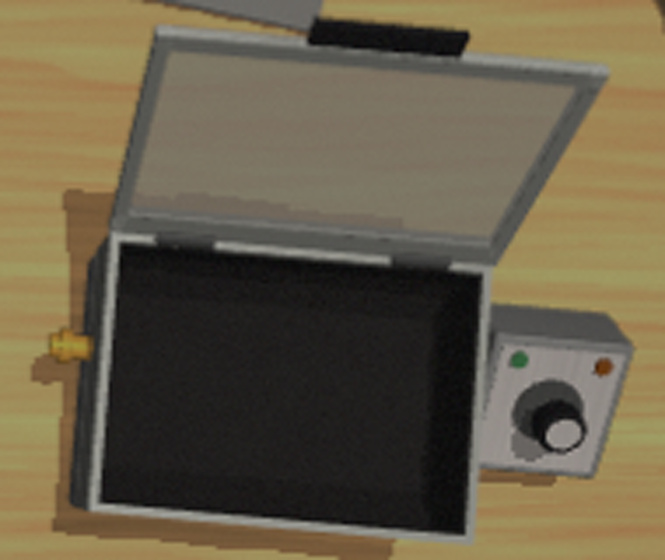

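```bash
python3 - <<'E'
from h import *
np.set_printoptions(precision=1,suppress=True)
im=load('top0'); 
c1=lambda p:np.array(p)/5.5+[185,160]-.4
c2=lambda p:np.array(p)/3.5+[350,100]-.4
h=px2w(im,c1([(100,85),(273,105),(55,268),(245,286),(266,505)]),22.)
a=px2w(im,c1([(58,112),(300,55),(95,225),(290,248),(228,468)]),15.);b=px2w(im,c1([(160,62),(255,165),(25,318),(208,332),(315,545)]),15.)
for i in range(5): d=a[i]-b[i]; print(i,h[i],'yaw',np.degrees(np.arctan2(d[1],d[0])),np.linalg.norm(d))
print('trayhead',px2w(im,c1([(484,142)]),26.))
t=px2w(im,c1([(430,62),(691,55),(440,508),(706,500)]),45.);print('traytop',t)
bb=px2w(im,c1([(412,240),(697,233)]),103.);print('bar',bb,bb.mean(0))
r=px2w(im,c2([(93,508),(470,540),(490,268),(118,235)]),160.);print('rim',r,r.mean(0),[np.linalg.norm(r[i]-r[(i+1)%4]) for i in range(4)])
# knob triangulate
sc=load('scene0')
def ray(im,uv): 
    K,D,o,Rm=cam(im);n=cv2.undistortPoints(np.array(uv,float).reshape(1,1,2),K,D).ravel();d=Rm@np.r_[n,1];return o,d/np.linalg.norm(d)
o1,d1=ray(im,c2((565,433)));o2,d2=ray(sc,(161/1.25,249/1.25))
s=np.linalg.lstsq(np.c_[d1,-d2],o2-o1,rcond=None)[0];p,q=o1+s[0]*d1,o2+s[1]*d2;print('knobtop',p,q)
# lid edge tab mid
print('lid tab',px2w(im,c2([(390,25)]),340.))
q=read_state()['ee_rot'];print(R.from_quat(q).as_matrix())
E
```

```text
0 [573.7 398.2  22. ] yaw 116.86598070776765 55.49856798446777
1 [564.7 313.5  22. ] yaw -21.035940689748028 58.10266428354414
2 [484.3 417.8  22. ] yaw -35.883573736191146 56.47031436062093
3 [476.5 325.1  22. ] yaw -43.42297890799402 56.92183363115222
4 [371.1 312.7  22. ] yaw 49.58528726860638 56.52474701452314
trayhead [[547.3 210.   26. ]]
traytop [[583.5 234.3  45. ]
 [588.1 109.8  45. ]
 [371.7 225.8  45. ]
 [376.9 100.2  45. ]]
bar [[495.  233.2 103. ]
 [499.6 104.4 103. ]] [497.3 168.8 103. ]
rim [[ 397.   -50.7  160. ]
 [ 378.1 -304.1  160. ]
 [ 561.8 -319.3  160. ]
 [ 581.5  -66.9  160. ]] [ 479.6 -185.3  160. ] [np.float64(254.03097381205717), np.float64(184.32582328932043), np.float64(253.18106303720825), np.float64(185.24710603546887)]
knobtop [ 451.4 -386.4  117. ] [ 451.1 -381.7  115.1]
lid tab [[ 678.9 -199.1  340. ]]
[[-0.3 -0.   1. ]
 [-1.  -0.  -0.3]
 [ 0.  -1.   0. ]]
```

```bash
cat >> h.py <<'E'
TC=np.array([497.,168.8]); TY=np.radians(2.3)
def tr(x,y): return TC+np.array([x*np.cos(TY)-y*np.sin(TY),x*np.sin(TY)+y*np.cos(TY)])
def go(xyz,jaw):
    "tool-down goal; prints shift (mm, tool axes) and turn about tool y; jaw = world angle of the jaw axis, deg (mod 180)"
    s=read_state(); Rm=R.from_quat(s['ee_rot']).as_matrix()
    d=Rm.T@(np.array(xyz)-s['position']); j=np.degrees(np.arctan2(Rm[1,0],Rm[0,0]))
    t=(jaw-j+90)%180-90
    tilt=R.from_matrix(Rm.T@ (R.from_euler('z',j,degrees=True).as_matrix()@np.array([[1,0,0],[0,0,1],[0,-1,0.]]))).as_rotvec()
    # goal after turning: shift in the turned axes
    A=R.from_euler('z',j+t,degrees=True).as_matrix()@np.array([[1,0,0],[0,0,1],[0,-1,0.]])
    print('shift now',np.round(d,1),'wy',np.round(-np.radians(t),3),'tilt fix',np.round(tilt,3),'| shift after turn',np.round(A.T@(np.array(xyz)-s['position']),1),'j6',round(s['joints'][5],2),'w',round(s['gripper_width'],1))
E
python3 -c "
from h import *
go([371,312.7,150],49.6+90)
"
```

```text
shift now [215.6  80.9 261.3] wy -1.168 tilt fix [-0.     0.     0.002] | shift after turn [325.   80.5 -95.9] j6 -0.26 w 85.3
```

Emit:
play_rows --pt "0.027 0.01 0.033 0 0 0 0.05" --pt "0.027 0.01 0.033 0 0 0 0.05" --pt "0.027 0.01 0.033 0 0 0 0.05" --pt "0.027 0.01 0.033 0 0 0 0.05" --pt "0.027 0.01 0.033 0 0 0 0.05" --pt "0.027 0.01 0.033 0 0 0 0.05" --pt "0.027 0.01 0.033 0 0 0 0.05" --pt "0.027 0.01 0.033 0 0 0 0.05"

```text
clock: 0.95
position: [376.9, 305.9, 146.3]
ee_rot: [-0.422, 0.567, -0.567, 0.422]
contact_force: [0.7, 1.0, -0.2]
gripper_width: 50.1
```

Emit:
play_rows --pt "0 0 0 0 -0.146 0 0.05" --pt "0 0 0 0 -0.146 0 0.05" --pt "0 0 0 0 -0.146 0 0.05" --pt "0 0 0 0 -0.146 0 0.05" --pt "0 0 0 0 -0.146 0 0.05" --pt "0 0 0 0 -0.146 0 0.05" --pt "0 0 0 0 -0.146 0 0.05" --pt "0 0 0 0 -0.146 0 0.05"

```text
clock: 1.75
position: [377.7, 297.0, 142.7]
ee_rot: [0.671, -0.233, 0.23, -0.665]
contact_force: [0.4, -1.1, -0.0]
gripper_width: 50.4
```

```bash
python3 -c "
from h import *
go([371,312.7,3],49.6+90)
"
```

```text
shift now [-14.9 139.6   9.6] wy 0.037 tilt fix [ 0.01   0.    -0.001] | shift after turn [-15.3 139.7   7.7] j6 1.47 w 50.4
```

Emit:
play_rows --pt "-0.015 0.04 0.008 0 0.037 0 0.05" --pt "0 0.04 0 0 0 0 0.05" --pt "0 0.035 0 0 0 0 0.05" --pt "0 0.012 0 0 0 0 0.05" --pt "0 0 0 0 0 0 0.05"

```text
clock: 2.25
position: [371.4, 314.2, 13.2]
ee_rot: [0.665, -0.244, 0.243, -0.663]
contact_force: [-0.4, -1.2, -0.8]
gripper_width: 50.0
```

```bash
python3 -c "
from h import *
go([371,312.7,3],49.6+90)
"
```

```text
shift now [ 0.7 10.2 -1.4] wy 0.002 tilt fix [ 0.004  0.    -0.   ] | shift after turn [ 0.7 10.2 -1.5] j6 1.4 w 50.0
```

Emit:
play_rows --pt "0 0.009 -0.001 0 0 0 0.05" --pt "0 0 0 0 0 0 0.0" --pt "0 0 0 0 0 0 0.0" --pt "0 0 0 0 0 0 0.0" --pt "0 0 0 0 0 0 0.0" --pt "0 0 0 0 0 0 0.0" --pt "0 -0.04 0 0 0 0 0.0" --pt "0 -0.05 0 0 0 0 0.0" --pt "0 -0.05 0 0 0 0 0.0" --pt "0 0 0 0 0 0 0.0"

```text
clock: 3.25
position: [372.0, 314.4, 150.8]
ee_rot: [0.664, -0.243, 0.243, -0.664]
contact_force: [0.8, 1.0, -0.5]
gripper_width: 21.1
```

```bash
python3 -c "
from h import *
go([*tr(-58,-38),140],92.3)
"
```

```text
shift now [172.5  10.9 -97.6] wy 0.828 tilt fix [ 0.001 -0.     0.   ] | shift after turn [188.5  10.8  61.1] j6 1.4 w 21.1
```

Emit:
play_rows --pt "0 0 0 0 0.138 0 0" --pt "0 0 0 0 0.138 0 0" --pt "0 0 0 0 0.138 0 0" --pt "0 0 0 0 0.138 0 0" --pt "0 0 0 0 0.138 0 0" --pt "0 0 0 0 0.138 0 0" --pt "0.046 0 0.015 0 0 0 0" --pt "0.046 0 0.015 0 0 0 0" --pt "0.046 0 0.015 0 0 0 0" --pt "0.046 0 0.015 0 0 0 0"

```text
clock: 4.25
position: [432.8, 130.3, 150.2]
ee_rot: [-0.501, 0.498, -0.495, 0.506]
contact_force: [0.8, 0.4, -0.3]
gripper_width: 21.3
```

```bash
python3 -c "
from h import *
go([*tr(-58,-38),24],92.3)
"
```

```text
shift now [  2.9 126.2   7.4] wy -0.025 tilt fix [-0.003 -0.    -0.008] | shift after turn [  2.1 126.2   7.7] j6 0.94 w 21.3
```

Emit:
play_rows --pt "-0.012 0.01 0.008 0 -0.025 0 0" --pt "0 0.04 0 0 0 0 0" --pt "0 0.04 0 0 0 0 0" --pt "0 0.028 0 0 0 0 0" --pt "0 0.006 0 0 0 0 0" --pt "0 0 0 0 0 0 0.032" --pt "0 0 0 0 0 0 0.032" --pt "0 0 0 0 0 0 0.032" --pt "0 -0.05 0 0 0 0 0.032" --pt "0 -0.05 0 0 0 0 0.05"

```text
clock: 5.25
position: [441.6, 134.5, 121.9]
ee_rot: [-0.506, 0.495, -0.492, 0.507]
contact_force: [1.3, 1.0, -0.7]
gripper_width: 45.5
```

```bash
python3 -c "
from h import *
go([476.5,325.1,100],-43.4+90)
"
```

```text
shift now [-189.6   22.8   39.9] wy 0.784 tilt fix [ 0.001  0.    -0.005] | shift after turn [-162.5   21.9 -105.6] j6 0.96 w 45.5
```

Emit:
play_rows --pt "-0.048 -0.002 0.01 0 0 0 0.05" --pt "-0.048 0 0.01 0 0 0 0.05" --pt "-0.048 0 0.01 0 0 0 0.05" --pt "-0.047 0.01 0.01 0 0 0 0.05" --pt "0 0.01 0 0 0.131 0 0.05" --pt "0 0 0 0 0.131 0 0.05" --pt "0 0 0 0 0.131 0 0.05" --pt "0 0 0 0 0.131 0 0.05" --pt "0 0 0 0 0.131 0 0.05" --pt "0 0 0 0 0.131 0 0.05"

```text
clock: 6.25
position: [484.1, 341.1, 134.2]
ee_rot: [-0.253, 0.662, -0.645, 0.287]
contact_force: [0.3, 0.5, -0.2]
gripper_width: 50.0
```

```bash
python3 -c "
from h import *
go([476.5,325.1,3],-43.4+90)
"
```

```text
shift now [ 23.6 130.1   6.4] wy -0.03 tilt fix [ 0.003  0.    -0.053] | shift after turn [ 16.8 131.2   5.5] j6 -0.11 w 50.0
```

Emit:
play_rows --pt "0.02 0.02 0.006 0 -0.03 -0.053 0.05" --pt "0 0.04 0 0 0 0 0.05" --pt "0 0.04 0 0 0 0 0.05" --pt "0 0.018 0 0 0 0 0.05" --pt "0 0 0 0 0 0 0.05"

```text
clock: 6.75
position: [478.5, 328.2, 22.9]
ee_rot: [-0.274, 0.653, -0.646, 0.286]
contact_force: [-0.6, -0.5, 0.0]
gripper_width: 50.2
```

```bash
python3 -c "
from h import *
go([476.5,325.1,3],-43.4+90)
"
```

```text
shift now [ 4.  19.8  0.7] wy 0.001 tilt fix [ 0.003  0.    -0.02 ] | shift after turn [ 3.6 19.9  0.7] j6 -0.06 w 50.2
```

Emit:
play_rows --pt "0.004 0.012 0.001 0 0 -0.02 0.05" --pt "0 0.007 0 0 0 0 0.05" --pt "0 0 0 0 0 0 0.0" --pt "0 0 0 0 0 0 0.0" --pt "0 0 0 0 0 0 0.0" --pt "0 0 0 0 0 0 0.0" --pt "0 -0.04 0 0 0 0 0.0" --pt "0 -0.05 0 0 0 0 0.0" --pt "0 -0.05 0 0 0 0 0.0" --pt "0 0 0 0 0 0 0.0"

```text
clock: 7.75
position: [478.4, 325.9, 152.7]
ee_rot: [-0.279, 0.651, -0.648, 0.282]
contact_force: [0.2, 0.4, -0.5]
gripper_width: 20.3
```

```bash
python3 -c "
from h import *
go([*tr(-58,24),140],92.3)
"
```

```text
shift now [126.3  11.9  63.5] wy -0.796 tilt fix [ 0.002  0.    -0.006] | shift after turn [133.7  12.7 -45.8] j6 -0.06 w 20.3
```

Emit:
play_rows --pt "0 0 0 0 -0.133 0 0" --pt "0 0 0 0 -0.133 0 0" --pt "0 0 0 0 -0.133 0 0" --pt "0 0 0 0 -0.133 0 0" --pt "0 0 0 0 -0.133 0 0" --pt "0 0 0 0 -0.133 0 0" --pt "0.045 0 -0.015 0 0 0 0" --pt "0.045 0 -0.015 0 0 0 0" --pt "0.044 0 -0.015 0 0 0 0" --pt "0 0 0 0 0 0 0"

```text
clock: 8.75
position: [440.2, 185.1, 150.1]
ee_rot: [-0.516, 0.482, -0.478, 0.523]
contact_force: [-0.3, 0.6, -0.1]
gripper_width: 20.0
```

```bash
python3 -c "
from h import *
go([*tr(-58,24),24],92.3)
"
```

```text
shift now [ -4.1 126.2  -2.1] wy 0.038 tilt fix [-0.004 -0.    -0.011] | shift after turn [ -5.4 126.1  -1.9] j6 0.92 w 20.0
```

Emit:
play_rows --pt "-0.005 0.02 -0.002 0 0.038 0 0" --pt "0 0.04 0 0 0 0 0" --pt "0 0.04 0 0 0 0 0" --pt "0 0.022 0 0 0 0 0" --pt "0 0.006 0 0 0 0 0" --pt "0 0 0 0 0 0 0.032" --pt "0 0 0 0 0 0 0.032" --pt "0 0 0 0 0 0 0.032" --pt "0 -0.05 0 0 0 0 0.032" --pt "0 -0.05 0 0 0 0 0.05"

```text
clock: 9.75
position: [438.4, 190.0, 118.6]
ee_rot: [-0.506, 0.492, -0.489, 0.512]
contact_force: [1.3, 0.4, 0.5]
gripper_width: 45.6
```

```bash
python3 -c "
from h import *
snap('top','top1')
go([484.3,417.8,100],54.1)
"
```

```text
shift now [-222.6   32.1   49.8] wy 0.666 tilt fix [-0.017 -0.    -0.018] | shift after turn [-206.6   27.1  -98.2] j6 0.87 w 50.0
```

Emit:
play_rows --pt "-0.043 -0.002 0.01 0 0 0 0.05" --pt "-0.043 0 0.01 0 0 0 0.05" --pt "-0.043 0 0.01 0 0 0 0.05" --pt "-0.043 0 0.01 0 0 0 0.05" --pt "-0.04 0 0.01 0 0 0 0.05" --pt "0 0 0 0 0.133 0 0.05" --pt "0 0 0 0 0.133 0 0.05" --pt "0 0 0 0 0.133 0 0.05" --pt "0 0 0 0 0.133 0 0.05" --pt "0 0 0 0 0.133 0 0.05"

```text
clock: 10.8
position: [489.5, 420.5, 158.1]
ee_rot: [-0.292, 0.643, -0.624, 0.335]
contact_force: [-0.3, -0.4, 0.2]
gripper_width: 49.7
```

```bash
python3 -c "
from h import *
go([484.3,417.8,3],54.1)
"
```

```text
shift now [ 15.5 154.4  -2.9] wy -0.026 tilt fix [-0.003 -0.    -0.066] | shift after turn [  5.3 155.1  -2.6] j6 -0.05 w 49.7
```

Emit:
play_rows --pt "0.006 0.03 -0.003 0 -0.026 -0.066 0.05" --pt "0 0.045 0 0 0 0 0.05" --pt "0 0.045 0 0 0 0 0.05" --pt "0 0.018 0 0 0 0 0.05" --pt "0 0 0 0 0 0 0.05"

```text
clock: 11.3
position: [488.9, 424.0, 26.9]
ee_rot: [-0.315, 0.631, -0.628, 0.328]
contact_force: [-0.6, -0.4, 0.6]
gripper_width: 50.0
```

```bash
python3 -c "
from h import *
go([484.3,417.8,3],54.1)
"
```

```text
shift now [ 8.2 23.7 -0.2] wy -0.001 tilt fix [-0.005 -0.    -0.019] | shift after turn [ 7.7 23.9 -0.1] j6 -0.03 w 50.0
```

Emit:
play_rows --pt "0.008 0.012 0 0 0 -0.02 0.05" --pt "0.001 0.01 0 0 0 0 0.05" --pt "0 0 0 0 0 0 0.0" --pt "0 0 0 0 0 0 0.0" --pt "0 0 0 0 0 0 0.0" --pt "0 0 0 0 0 0 0.0" --pt "0 -0.04 0 0 0 0 0.0" --pt "0 -0.05 0 0 0 0 0.0" --pt "0 -0.05 0 0 0 0 0.0" --pt "0 0 0 0 0 0 0.0"

```text
clock: 12.3
position: [484.8, 418.4, 154.2]
ee_rot: [0.319, -0.629, 0.631, -0.325]
contact_force: [1.1, 0.4, -0.3]
gripper_width: 20.6
```

```bash
python3 -c "
from h import *
im=snap('scene','scene1',(300,150,500,280),4)
go([*tr(-56,-1),140],92.3)
"
```

```text
shift now [228.1  10.9 113.7] wy -0.668 tilt fix [-0.004 -0.    -0.   ] | shift after turn [249.5  10.5 -52. ] j6 -0.03 w 20.4
```

View pics/scene1.png

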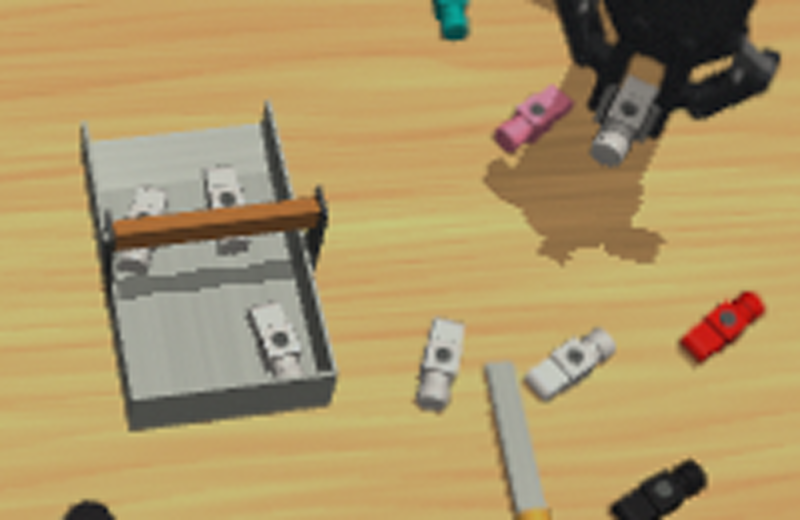

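Two heads lie in the front of the tray and the original one in the rear, with the third held. The remaining two ((440,360), (575,360) in the crop) have not moved.

Emit:
play_rows --pt "0 0 0 0 -0.134 0 0" --pt "0 0 0 0 -0.134 0 0" --pt "0 0 0 0 -0.134 0 0" --pt "0 0 0 0 -0.134 0 0" --pt "0 0 0 0 -0.134 0 0" --pt "0.047 0 -0.01 0 0 0 0" --pt "0.047 0 -0.01 0 0 0 0" --pt "0.047 0 -0.01 0 0 0 0" --pt "0.047 0 -0.01 0 0 0 0" --pt "0.047 0 -0.01 0 0 0 0"

```text
clock: 13.35
position: [443.5, 172.8, 140.4]
ee_rot: [0.524, -0.48, 0.481, -0.513]
contact_force: [0.8, 0.0, -0.9]
gripper_width: 20.0
```

```bash
python3 -c "
from h import *
go([*tr(-56,-1),32],92.3)
"
```

```text
shift now [  5.8 108.5  -1.9] wy 0.036 tilt fix [ 0.01  -0.     0.011] | shift after turn [  7.1 108.4  -2.7] j6 0.93 w 20.0
```

Emit:
play_rows --pt "0.002 0.01 -0.002 0 0.036 0 0" --pt "0.001 0.04 0 0 0 0 0" --pt "0 0.04 0 0 0 0 0" --pt "0 0.018 0 0 0 0 0" --pt "0 0.004 0 0 0 0 0" --pt "0 0 0 0 0 0 0.034" --pt "0 0 0 0 0 0 0.034" --pt "0 0 0 0 0 0 0.034" --pt "0 -0.05 0 0 0 0 0.034" --pt "0 -0.05 0 0 0 0 0.05"

```text
clock: 14.35
position: [435.3, 159.6, 120.3]
ee_rot: [0.519, -0.493, 0.492, -0.495]
contact_force: [1.2, 1.9, 0.1]
gripper_width: 47.3
```

```bash
python3 -c "
from h import *
go([564.7,313.5,120],69)
"
```

```text
shift now [-150.    -6.5  133.8] wy 0.397 tilt fix [ 0.026 -0.     0.022] | shift after turn [-190.1    0.3   65.6] j6 0.9 w 47.3
```

Emit:
play_rows --pt "-0.03 -0.03 0.027 0 0 0 0.05" --pt "-0.03 0 0.027 0 0 0 0.05" --pt "-0.03 0 0.027 0 0 0 0.05" --pt "-0.03 0 0.027 0 0 0 0.05" --pt "-0.03 0 0.025 0 0 0 0.05" --pt "0 0 0 0 0.132 0 0.05" --pt "0 0 0 0 0.132 0 0.05" --pt "0 0 0 0 0.132 0 0.05" --pt "0 0 0 0 0 0 0.05"

```text
clock: 15.25
position: [569.7, 320.4, 154.3]
ee_rot: [0.403, -0.585, 0.587, -0.389]
contact_force: [-0.7, -0.3, -0.2]
gripper_width: 50.1
```

```bash
python3 -c "
from h import *
snap('scene','scene2',(300,150,500,280),4)
go([564.7,313.5,3],69)
"
```

```text
shift now [  5.4 151.5  -0.6] wy -0.013 tilt fix [ 0.009 -0.     0.018] | shift after turn [  8.1 151.4  -2.1] j6 0.43 w 49.8
```

View pics/scene2.png

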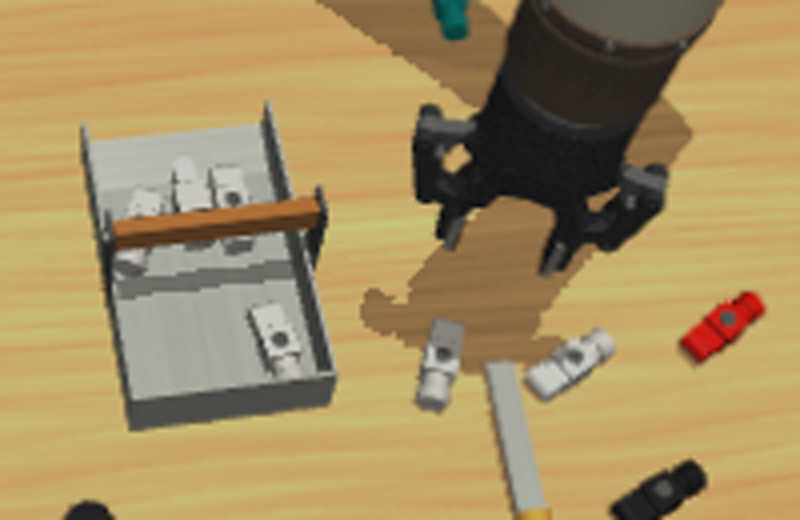

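All three placed heads lie in the front of the tray, with the gripper above head #1 at (440,360).

Emit:
play_rows --pt "0.006 0.03 -0.002 0 -0.013 0.018 0.05" --pt "0 0.045 0 0 0 0 0.05" --pt "0 0.045 0 0 0 0 0.05" --pt "0 0.02 0 0 0 0 0.05" --pt "0 0 0 0 0 0 0.05"

```text
clock: 15.8
position: [565.8, 316.1, 14.2]
ee_rot: [-0.404, 0.583, -0.577, 0.406]
contact_force: [-0.8, -0.8, 1.0]
gripper_width: 50.4
```

```bash
python3 -c "
from h import *
go([564.7,313.5,3],69)
"
```

```text
shift now [ 2.9 11.2 -0.1] wy 0.015 tilt fix [ 0.005  0.    -0.008] | shift after turn [ 2.8 11.2 -0.1] j6 0.47 w 50.4
```

Emit:
play_rows --pt "0.003 0.009 0 0 0.015 -0.008 0.05" --pt "0 0.001 0 0 0 0 0.05" --pt "0 0 0 0 0 0 0.0" --pt "0 0 0 0 0 0 0.0" --pt "0 0 0 0 0 0 0.0" --pt "0 0 0 0 0 0 0.0" --pt "0 -0.04 0 0 0 0 0.0" --pt "0 -0.05 0 0 0 0 0.0" --pt "0 -0.05 0 0 0 0 0.0" --pt "0 0 0 0 0 0 0.0"

```text
clock: 16.8
position: [566.8, 313.6, 153.4]
ee_rot: [-0.401, 0.583, -0.581, 0.402]
contact_force: [0.7, 1.3, 1.0]
gripper_width: 20.1
```

```bash
python3 -c "
from h import *
go([*tr(52,-26),140],92.3)
"
```

```text
shift now [163.7  12.7  44.3] wy -0.403 tilt fix [ 0.002  0.    -0.003] | shift after turn [167.9  13.4 -23.5] j6 0.46 w 20.1
```

Emit:
play_rows --pt "0 0 0 0 -0.134 0 0" --pt "0 0 0 0 -0.134 0 0" --pt "0 0 0 0 -0.134 0 0" --pt "0.042 0 -0.006 0 0 0 0" --pt "0.042 0 -0.006 0 0 0 0" --pt "0.042 0 -0.006 0 0 0 0" --pt "0.04 0 -0.006 0 0 0 0" --pt "0 0 0 0 0 0 0"

```text
clock: 17.6
position: [550.6, 143.3, 153.1]
ee_rot: [-0.511, 0.486, -0.483, 0.518]
contact_force: [-0.3, 0.9, -0.3]
gripper_width: 20.3
```

```bash
python3 -c "
from h import *
go([*tr(52,-26),37],92.3)
"
```

```text
shift now [ -0.4 116.1  -1. ] wy 0.02 tilt fix [-0.004 -0.    -0.01 ] | shift after turn [ -1.6 116.1  -0.5] j6 1.1 w 20.3
```

Emit:
play_rows --pt "-0.002 0.02 0 0 0.02 0 0" --pt "0 0.04 0 0 0 0 0" --pt "0 0.036 0 0 0 0 0" --pt "0 0.016 0 0 0 0 0" --pt "0 0.002 0 0 0 0 0" --pt "0 0 0 0 0 0 0.032" --pt "0 0 0 0 0 0 0.032" --pt "0 0 0 0 0 0 0.032" --pt "0 -0.05 0 0 0 0 0.032" --pt "0 -0.05 0 0 0 0 0.05"

```text
clock: 18.6
position: [550.5, 145.4, 135.8]
ee_rot: [-0.506, 0.492, -0.489, 0.513]
contact_force: [1.7, 0.9, 1.2]
gripper_width: 45.4
```

```bash
python3 -c "
from h import *
go([573.7,398.2,120],26.9)
"
```

```text
shift now [-251.6   18.4   32.5] wy 1.139 tilt fix [-0.004 -0.    -0.01 ] | shift after turn [-135.    15.8 -215. ] j6 1.07 w 45.4
```

Emit:
play_rows --pt "-0.049 -0.01 0.006 0 0 0 0.05" --pt "-0.049 0 0.006 0 0 0 0.05" --pt "-0.049 0 0.006 0 0 0 0.05" --pt "-0.049 0 0.006 0 0 0 0.05" --pt "-0.046 0 0.006 0 0 0 0.05"

```text
clock: 19.1
position: [578.0, 390.6, 170.7]
ee_rot: [-0.493, 0.492, -0.493, 0.522]
contact_force: [1.2, -0.2, -0.6]
gripper_width: 50.3
```

Emit:
play_rows --pt "0 0 0 0 0.143 0 0.05" --pt "0 0 0 0 0.143 0 0.05" --pt "0 0 0 0 0.143 0 0.05" --pt "0 0 0 0 0.143 0 0.05" --pt "0 0 0 0 0.143 0 0.05" --pt "0 0 0 0 0.143 0 0.05" --pt "0 0 0 0 0.143 0 0.05" --pt "0 0 0 0 0.143 0 0.05" --pt "0 0 0 0 0 0 0.05"

```text
clock: 20.0
position: [578.8, 402.0, 183.2]
ee_rot: [-0.128, 0.703, -0.679, 0.166]
contact_force: [0.1, -0.5, -0.3]
gripper_width: 50.2
```

```bash
python3 -c "
from h import *
go([573.7,398.2,3],26.9)
"
```

```text
shift now [ 16.9 179.5   5.4] wy -0.051 tilt fix [ 0.022  0.001 -0.06 ] | shift after turn [  6.2 180.2   1.1] j6 -0.42 w 50.2
```

Emit:
play_rows --pt "0.008 0.03 0.002 0.02 -0.051 -0.06 0.05" --pt "0 0.045 0 0 0 -0.01 0.05" --pt "0 0.045 0 0 0 0 0.05" --pt "0 0.035 0 0 0 0 0.05" --pt "0 0.01 0 0 0 0 0.05" --pt "0 0 0 0 0 0 0.05"

```text
clock: 20.6
position: [577.4, 401.9, 23.0]
ee_rot: [-0.171, 0.688, -0.684, 0.174]
contact_force: [0.3, -0.3, 0.8]
gripper_width: 49.6
```

```bash
python3 -c "
from h import *
go([573.7,398.2,3],26.9)
"
```

```text
shift now [ 5.2 20.   1.6] wy 0.023 tilt fix [ 0.005  0.    -0.006] | shift after turn [ 5.  20.   1.6] j6 -0.34 w 49.6
```

Emit:
play_rows --pt "0.005 0.012 0.002 0 0.023 -0.006 0.05" --pt "0 0.007 0 0 0 0 0.05" --pt "0 0 0 0 0 0 0.0" --pt "0 0 0 0 0 0 0.0" --pt "0 0 0 0 0 0 0.0" --pt "0 0 0 0 0 0 0.0" --pt "0 -0.04 0 0 0 0 0.0" --pt "0 -0.05 0 0 0 0 0.0" --pt "0 -0.05 0 0 0 0 0.0" --pt "0 0 0 0 0 0 0.0"

```text
clock: 21.6
position: [576.2, 398.6, 154.5]
ee_rot: [-0.162, 0.691, -0.685, 0.168]
contact_force: [1.2, 0.8, 0.6]
gripper_width: 20.4
```

```bash
python3 -c "
from h import *
snap('scene','scene3',(300,150,500,280),4)
go([*tr(50,6),140],92.3)
"
```

```text
shift now [124.5   8.9 184.3] wy -1.141 tilt fix [ 0.006  0.    -0.002] | shift after turn [219.3  10.4 -36.4] j6 -0.36 w 20.6
```

View pics/scene3.png

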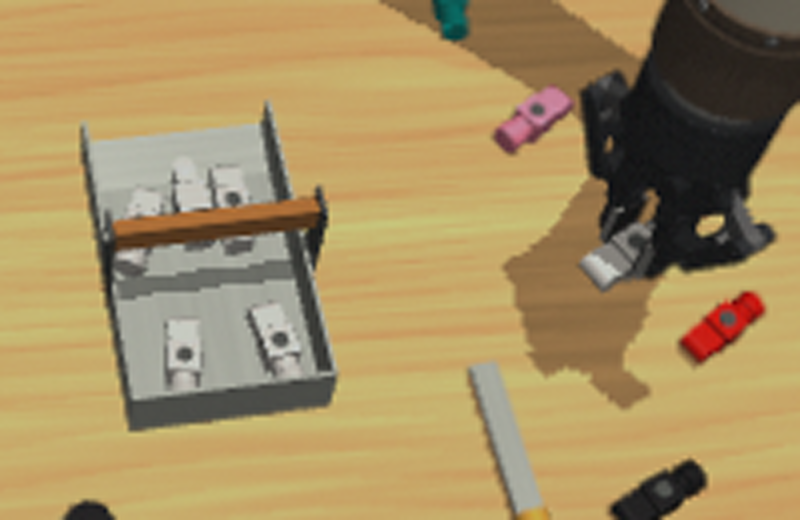

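Head #0 is held and two heads lie in the rear of the tray. The chisel tip has shifted about 8 mm (from (497,365) to (482,368)), which is within the limit, and I'm done working near it.

Emit:
play_rows --pt "0 0 0 0 -0.143 0 0" --pt "0 0 0 0 -0.143 0 0" --pt "0 0 0 0 -0.143 0 0" --pt "0 0 0 0 -0.143 0 0" --pt "0 0 0 0 -0.143 0 0" --pt "0 0 0 0 -0.143 0 0" --pt "0 0 0 0 -0.143 0 0" --pt "0 0 0 0 -0.143 0 0"

```text
clock: 22.45
position: [569.4, 394.2, 140.4]
ee_rot: [0.525, -0.481, 0.474, -0.518]
contact_force: [-1.0, 0.1, -0.0]
gripper_width: 20.2
```

```bash
python3 -c "
from h import *
go([*tr(50,1),150],92.3)
"
```

```text
shift now [219.6  -9.1 -42. ] wy 0.047 tilt fix [ 0.014  0.    -0.   ] | shift after turn [221.3  -9.6 -31.4] j6 0.83 w 20.2
```

Emit:
play_rows --pt "0.044 -0.01 -0.007 0 0.047 0 0" --pt "0.044 0 -0.006 0 0 0 0" --pt "0.044 0 -0.006 0 0 0 0" --pt "0.044 0 -0.006 0 0 0 0" --pt "0.042 0 -0.006 0 0 0 0" --pt "0 0 0 0 0 0 0"

```text
clock: 23.05
position: [543.8, 167.0, 141.6]
ee_rot: [0.52, -0.494, 0.484, -0.502]
contact_force: [0.0, -0.1, -0.6]
gripper_width: 20.2
```

```bash
python3 -c "
from h import *
go([*tr(50,1),37],92.3)
"
```

```text
shift now [ -5.4 104.4   6.3] wy 0.004 tilt fix [ 0.028 -0.     0.007] | shift after turn [ -4.7 104.6   3.3] j6 1.04 w 20.2
```

Emit:
play_rows --pt "-0.004 0.02 0.004 0.02 0 0 0" --pt "0 0.04 0 0 0 0 0" --pt "0 0.03 0 0 0 0 0" --pt "0 0.011 0 0 0 0 0" --pt "0 0.001 0 0 0 0 0" --pt "0 0 0 0 0 0 0.032" --pt "0 0 0 0 0 0 0.032" --pt "0 0 0 0 0 0 0.032" --pt "0 -0.05 0 0 0 0 0.032" --pt "0 -0.05 0 0 0 0 0.05"

```text
clock: 24.05
position: [545.5, 169.9, 133.2]
ee_rot: [0.517, -0.49, 0.488, -0.504]
contact_force: [0.9, 0.5, 0.2]
gripper_width: 45.3
```

Emit:
play_rows --pt "0 -0.02 -0.03 0 0 0 0.06" --pt "0 -0.02 -0.02 0 0.14 0 0.06" --pt "0 -0.01 0 0 0.14 0 0.06" --pt "0 0 0 0 0.14 0 0.06" --pt "0 0 0 0 0.14 0 0.06" --pt "0 0 0 0 0.14 0 0.06" --pt "0 0 0 0 0.14 0 0.06" --pt "0 0 0 0 0.14 0 0.06" --pt "0 0 0 0 0.14 0 0.06" --pt "0 0 0 0 0.14 0 0.06"

```text
clock: 25.05
position: [500.8, 172.0, 209.7]
ee_rot: [-0.098, 0.702, -0.696, 0.116]
contact_force: [1.2, 0.1, 0.2]
gripper_width: 60.2
```

```bash
python3 -c "
from h import *
snap('top','top2',(230,140,340,270),4.5)
snap('wrist','wr2')
go([*tr(0,0),180],2.3)
print(read_state()['joints'])
"
```

```text
shift now [ 5.5 29.6  2.1] wy 0.27 tilt fix [ 0.005  0.    -0.028] | shift after turn [ 4.  29.7  3.1] j6 -0.33 w 59.8
[ 0.64000524  0.22664827 -0.27948518  0.00517257 -1.0369282  -0.33202998]
```

View pics/wr2.png

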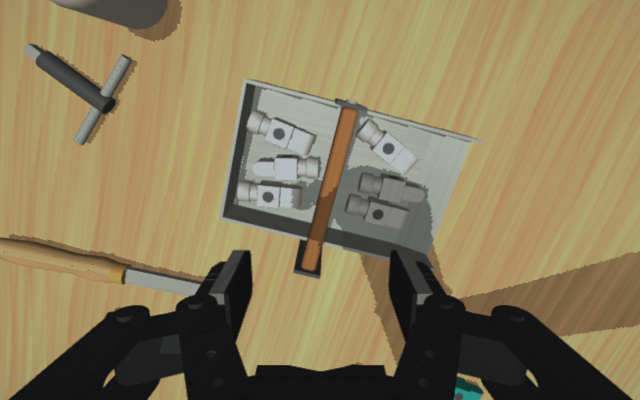

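All six heads (three rear, three front) lie in the tray. The bar runs from pixel (347,108) to (313,268), and I'll measure it from this view.

```bash
python3 -c "
from h import *
im=load('wr2')
p=px2w(im,[(347,108),(313,268)],103.); print(p,p.mean(0),np.linalg.norm(p[0]-p[1]))
d=p[1]-p[0]; print(np.degrees(np.arctan2(d[1],d[0])))
a=np.degrees(np.arctan2(d[1],d[0]))
go([*p.mean(0)[:2],73],a+90)
"
```

```text
[[504.35058357 107.91614953 103.        ]
 [491.02794493 232.79718565 103.        ]] [497.68926425 170.35666759 103.        ] 125.5896726731051
96.08943306957335
shift now [  7.4 136.5   1.3] wy 0.204 tilt fix [ 0.005  0.    -0.028] | shift after turn [  3.4 136.7   1.4] j6 -0.33 w 59.8
```

Emit:
play_rows --pt "0.003 0 0.001 0 0.115 -0.028 0.06" --pt "0 0 0 0 0.115 0 0.06" --pt "0 0.03 0 0 0 0 0.06" --pt "0 0.04 0 0 0 0 0.06" --pt "0 0.03 0 0 0 0 0.06" --pt "0 0 0 0 0 0 0.06"

```text
clock: 25.75
position: [501.0, 172.5, 113.6]
ee_rot: [-0.029, 0.711, -0.702, 0.036]
contact_force: [-0.6, -0.2, 0.6]
gripper_width: 59.9
```

```bash
python3 -c "
from h import *
snap('wrist','wr3')
snap('top','top3',(230,140,340,270),4.5)
go([497.5,170,73],4.2)
"
```

```text
shift now [ 7.4 44.3  4.1] wy 0.019 tilt fix [ 0.016  0.    -0.018] | shift after turn [ 6.5 44.4  3.5] j6 -0.54 w 59.8
```

View pics/wr3.png

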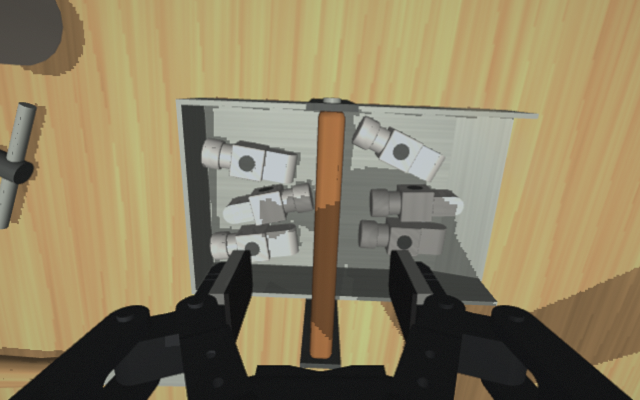

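```bash
python3 -c "
from h import *
im=load('wr3')
p=px2w(im,[(331,112),(321,358)],103.); print(p,p.mean(0),np.linalg.norm(p[0]-p[1]))
d=p[1]-p[0]; a=np.degrees(np.arctan2(d[1],d[0])); print(a)
go([*p.mean(0)[:2],73],a-90)
"
```

```text
[[502.19978315 107.67356222 103.        ]
 [494.51645099 235.31202972 103.        ]] [498.35811707 171.49279597 103.        ] 127.86951152687571
93.44482303940447
shift now [ 6.4 44.3  2.7] wy 0.033 tilt fix [ 0.016  0.    -0.018] | shift after turn [ 5.5 44.4  2.2] j6 -0.54 w 59.8
```

Emit:
play_rows --pt "0.005 0.015 0.002 0.016 0.033 -0.018 0.06" --pt "0.001 0.02 0 0 0 0 0.06" --pt "0 0.008 0 0 0 0 0.06" --pt "0 0 0 0 0 0 0.06"

```text
clock: 26.25
position: [504.3, 175.4, 82.8]
ee_rot: [-0.017, 0.71, -0.704, 0.029]
contact_force: [0.2, -0.1, 0.4]
gripper_width: 60.3
```

```bash
python3 -c "
from h import *
go([498.4,171.5,73],3.4)
"
```

```text
shift now [6.3 9.7 3.6] wy 0.006 tilt fix [ 0.008  0.    -0.016] | shift after turn [6.2 9.8 3.6] j6 -0.58 w 60.3
```

Emit:
play_rows --pt "0.007 0.009 0.004 0 0 -0.016 0.06" --pt "0.002 0.001 0.001 0 0 0 0.06" --pt "0 0 0 0 0 0 0.06"

```text
clock: 26.55
position: [497.2, 170.7, 75.4]
ee_rot: [-0.022, 0.711, -0.703, 0.025]
contact_force: [0.0, 0.3, 0.3]
gripper_width: 59.8
```

```bash
python3 -c "
from h import *
go([498.4,171.5,73],3.4)
"
```

```text
shift now [-1.3  2.4 -0.7] wy 0.008 tilt fix [ 0.011  0.    -0.005] | shift after turn [-1.3  2.4 -0.8] j6 -0.56 w 59.8
```

Emit:
play_rows --pt "0 0.002 0 0.005 0 0 0.03" --pt "0 0 0 0 0 0 0.0" --pt "0 0 0 0 0 0 0.0" --pt "0 0 0 0 0 0 0.0" --pt "0 0 0 0 0 0 0.0" --pt "0 0 0 0 0 0 0.0" --pt "0 -0.01 0 0 0 0 0.0" --pt "0 -0.02 0 0 0 0 0.0" --pt "0 -0.025 0 0 0 0 0.0" --pt "0 -0.025 0 0 0 0 0.0"

```text
clock: 27.55
position: [490.2, 166.7, 149.0]
ee_rot: [0.028, -0.706, 0.708, -0.017]
contact_force: [-0.1, 0.1, -6.9]
gripper_width: 10.7
```

```bash
python3 -c "
from h import *
snap('scene','scene4',(220,100,440,280),3.6)
s=read_state();print(s['joints'],s['contact_force'],s['wrist_torque'])
go([487,-90,327],85)
"
```

```text
[ 0.63768695  0.28527503 -0.35103754 -0.00539797 -0.94109926 -0.56964904] [ 0.24757799  0.51161096 -3.11550022] [-0.12883518 -0.11111914  0.01953982]
shift now [  23.7 -173.2  256.9] wy -1.419 tilt fix [ 0.    -0.     0.008] | shift after turn [ 257.3 -173.4   16.8] j6 -0.57 w 11.1
```

View pics/scene4.png

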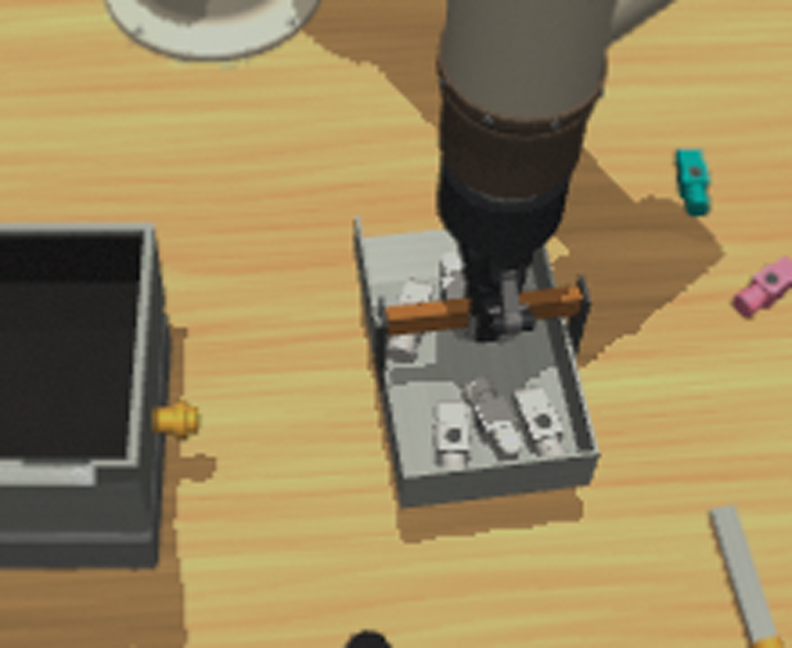

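Tray lifted level with all heads in it. I'll raise it, then turn it.

Emit:
play_rows --pt "0 -0.02 0 0 0 0 0" --pt "0.002 -0.033 0 0 0 0 0" --pt "0.002 -0.035 0 0 0 0 0" --pt "0 -0.035 0 0 0 0 0" --pt "0 -0.03 0 0 0 0 0" --pt "0 -0.02 0 0 0 0 0" --pt "0 0 0 0 -0.05 0 0" --pt "0 0 0 0 -0.1 0 0" --pt "0 0 0 0 -0.12 0 0" --pt "0 0 0 0 -0.12 0 0"

```text
clock: 28.6
position: [480.4, 165.1, 319.3]
ee_rot: [-0.176, 0.69, -0.686, 0.15]
contact_force: [0.2, 0.7, -6.5]
gripper_width: 11.1
```

Emit:
play_rows --pt "0 0 0 0 -0.12 0 0" --pt "0 0 0 0 -0.12 0 0" --pt "0 0 0 0 -0.12 0 0" --pt "0 0 0 0 -0.12 0 0" --pt "0 0 0 0 -0.12 0 0" --pt "0 0 0 0 -0.12 0 0" --pt "0 0 0 0 -0.12 0 0" --pt "0 0 0 0 -0.12 0 0" --pt "0 0 0 0 -0.06 0 0" --pt "0 0 0 0 0 0 0"

```text
clock: 29.6
position: [469.0, 163.0, 299.3]
ee_rot: [-0.51, 0.525, -0.495, 0.467]
contact_force: [-0.5, -0.3, -6.2]
gripper_width: 10.7
```

```bash
python3 -c "
from h import *
s=read_state();print(s['joints'],s['position'],s['contact_force'])
go([487,-90,327],85)
"
```

```text
[ 0.63982367  0.15882009 -0.12153386 -0.0360774  -1.35623646  0.89694645] [468.97130095 163.04749305 299.26733286] [-0.50633445 -0.25119881 -6.23658187]
shift now [252.4 -26.2  26.9] wy 0.045 tilt fix [ 0.073 -0.001  0.014] | shift after turn [250.5 -27.7  40. ] j6 0.9 w 10.7
```

Emit:
play_rows --pt "0.015 -0.02 0.005 0.04 0.045 0 0" --pt "0.03 -0.01 0.005 0.03 0 0.01 0" --pt "0.035 0 0.005 0 0 0 0" --pt "0.035 0 0.005 0 0 0 0" --pt "0.035 0 0.005 0 0 0 0" --pt "0.035 0 0.005 0 0 0 0" --pt "0.03 0 0.005 0 0 0 0" --pt "0.02 0 0.003 0 0 0 0" --pt "0.01 0 0 0 0 0 0" --pt "0 0 0 0 0 0 0"

```text
clock: 30.6
position: [479.1, -91.1, 319.0]
ee_rot: [-0.481, 0.53, -0.52, 0.466]
contact_force: [0.9, 0.2, -6.4]
gripper_width: 10.9
```

```bash
python3 -c "
from h import *
s=read_state();print(s['joints'],s['position'],s['contact_force'])
go([487,-90,327],85)
print(R.from_quat(s['ee_rot']).as_matrix().round(2))
"
```

```text
[ 1.46072015e-01  1.05907091e-01 -1.47618160e-01  3.90658242e-04
 -1.34180639e+00  1.32131724e+00] [479.11336201 -91.14749091 318.98990272] [ 0.85964425  0.16169475 -6.38489279]
shift now [-1.9 -8.2  7.5] wy -0.016 tilt fix [ 0.024 -0.     0.006] | shift after turn [-1.8 -8.   7.8] j6 1.32 w 10.9
[[-0.1  -0.02  0.99]
 [-0.99 -0.   -0.1 ]
 [ 0.01 -1.   -0.02]]
```

Emit:
play_rows --pt "0 -0.008 0.008 0.024 0 0 0" --pt "0 0 0 0 0 0.04 0" --pt "0 0 0 0 0 0.07 0" --pt "0 0 0 0 0 0.07 0" --pt "0 0 0 0 0 0.07 0" --pt "0 0 0 0 0 0.07 0"

```text
clock: 31.2
position: [489.9, -85.5, 328.8]
ee_rot: [-0.385, 0.59, -0.441, 0.556]
contact_force: [-0.8, 0.2, -6.4]
gripper_width: 10.9
```

```bash
python3 -c "
from h import *
s=read_state();print(s['joints'],s['position'],s['contact_force'],s['gripper_width'])
print(R.from_quat(s['ee_rot']).as_matrix().round(2))
snap('scene','scene5')
"
```

```text
[-5.77702653e-02  1.38453345e-01 -6.65633246e-05 -3.25953795e-01
 -1.42149506e+00  1.58403103e+00] [489.88479527 -85.54682614 328.84303299] [-0.79243701  0.21527373 -6.44884571] 10.881792504337215
[[-0.09  0.04  1.  ]
 [-0.94  0.32 -0.09]
 [-0.32 -0.95  0.01]]
```

View pics/scene5.png

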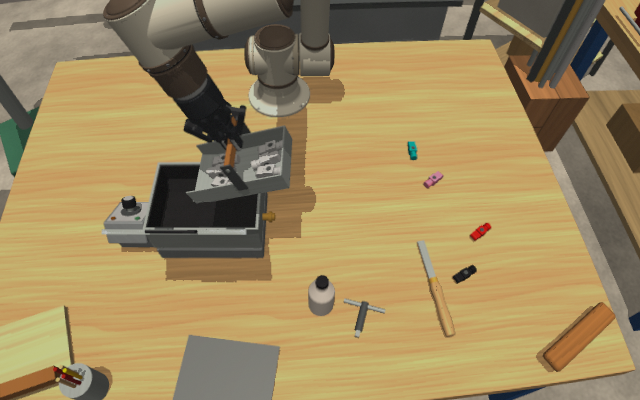

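Emit:
play_rows --pt "0 0 0 0 0 0.07 0" --pt "0 0 0 0 0 0.07 0" --pt "0 0 0 0 0 0.06 0" --pt "0 0 0 0 0 0.05 0" --pt "0 0 0 0 0 0.05 0" --pt "0 0 0 0 0 0.05 0" --pt "0 0 0 0 0 0.06 0" --pt "0 0 0 0 0 0.07 0" --pt "0 0 0 0 0 0.08 0" --pt "0 0 0 0 0 0.08 0"

```text
clock: 32.25
position: [495.4, -86.2, 332.7]
ee_rot: [-0.188, 0.675, -0.247, 0.669]
contact_force: [-0.3, 0.3, -2.8]
gripper_width: 11.2
```

```bash
python3 -c "
from h import *
s=read_state();print(s['joints'],s['position'],s['contact_force'],s['gripper_width'])
print(R.from_quat(s['ee_rot']).as_matrix().round(2))
snap('scene','scene6',(90,80,310,260),3.6)
"
```

```text
[-0.42863025  0.3054257   0.13861989 -0.88964182 -1.7354594   1.92640836] [495.37284151 -86.17042978 332.6518227 ] [-0.25332155  0.28675801 -2.83379487] 11.184140482076899
[[-0.03  0.08  1.  ]
 [-0.58  0.81 -0.08]
 [-0.81 -0.59  0.02]]
```

View pics/scene6.png

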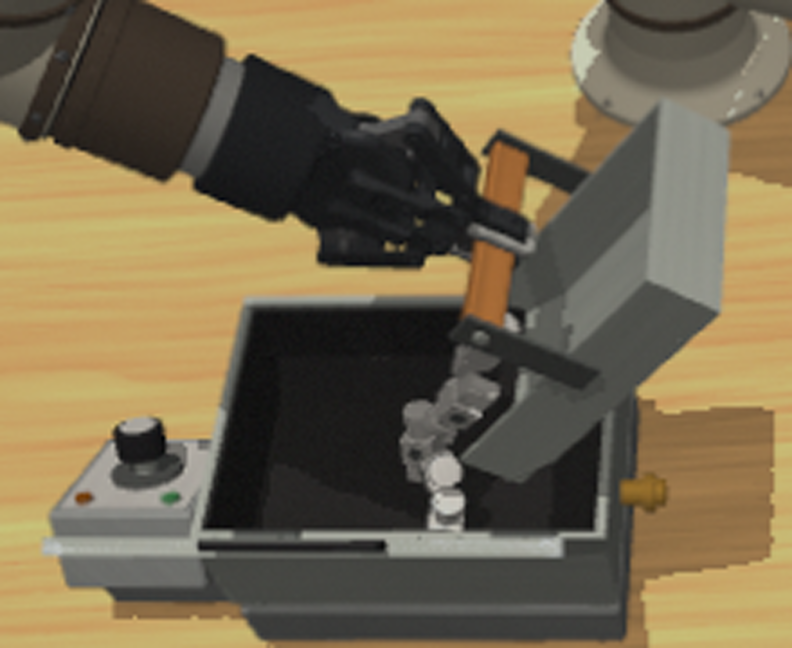

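The heads are pouring into the tub and the wrist load has dropped to about the bare tray. I'll hold a moment, then tilt back.

Emit:
play_rows --pt "0 0 0 0 0 0.08 0" --pt "0 0 0 0 0 0.05 0" --pt "0 0 0 0 0 0 0" --pt "0 0 0 0 0 0 0" --pt "0 0 0 0 0 0 0" --pt "0 -0.02 0 0 0 -0.1 0" --pt "0 -0.02 0 0 0 -0.12 0" --pt "0 0 0 0 0 -0.14 0" --pt "0 0 0 0 0 -0.14 0" --pt "0 0 0 0 0 -0.14 0"

```text
clock: 33.3
position: [495.6, -125.6, 355.9]
ee_rot: [-0.364, 0.598, -0.423, 0.576]
contact_force: [-0.5, 0.9, -4.0]
gripper_width: 11.0
```

Emit:
play_rows --pt "0 0 0 0 0 -0.14 0" --pt "0 0 0 0 0 -0.14 0" --pt "0 0 0 0 0 -0.14 0" --pt "0 0 0 0 0 0 0"

```text
clock: 33.7
position: [495.4, -119.9, 363.4]
ee_rot: [0.484, -0.498, 0.539, -0.476]
contact_force: [-0.9, 0.5, -3.8]
gripper_width: 10.9
```

```bash
python3 -c "
from h import *
s=read_state();print(s['joints'],s['position'],s['contact_force'],s['gripper_width'])
go([480,180,300],85)
"
```

```text
[ 0.11405873  0.09516094 -0.07392604  0.05455564 -1.37632318  1.36996954] [ 495.41933044 -119.88391565  363.37634224] [-0.94354271  0.45256731 -3.84327179] 10.907703510966002
shift now [-300.5   47.7  -40.4] wy 0.01 tilt fix [-0.035  0.001  0.048] | shift after turn [-297.4   63.4  -41.5] j6 1.37 w 10.9
```

Emit:
play_rows --pt "-0.02 0 -0.004 -0.035 0 0.048 0" --pt "-0.04 0 -0.005 0 0 0 0" --pt "-0.045 0 -0.005 0 0 0 0" --pt "-0.045 0.01 -0.005 0 0 0 0" --pt "-0.045 0.02 -0.005 0 0 0 0" --pt "-0.045 0.02 -0.005 0 0 0 0" --pt "-0.035 0.02 -0.005 0 0 0 0" --pt "-0.02 0.02 0 0 0 0 0" --pt "0 0.02 0 0 0 0 0" --pt "0 0 0 0 0 0 0"

```text
clock: 34.7
position: [481.8, 196.0, 261.1]
ee_rot: [-0.47, 0.526, -0.513, 0.49]
contact_force: [-0.4, 0.3, -3.1]
gripper_width: 10.7
```

```bash
python3 -c "
from h import *
s=read_state();print(s['position'],s['contact_force'],s['gripper_width'])
go([470,180,90],85)
snap('scene','scene7',(90,80,440,280),2.2)
"
```

```text
[481.76931427 195.98374281 261.10591329] [-0.41095393  0.28511707 -3.11408897] 10.738778892012563
shift now [ 22.6 170.4 -11.5] wy 0.009 tilt fix [-0.006 -0.    -0.034] | shift after turn [ 16.9 171.1 -10.3] j6 0.81 w 10.7
```

View pics/scene7.png

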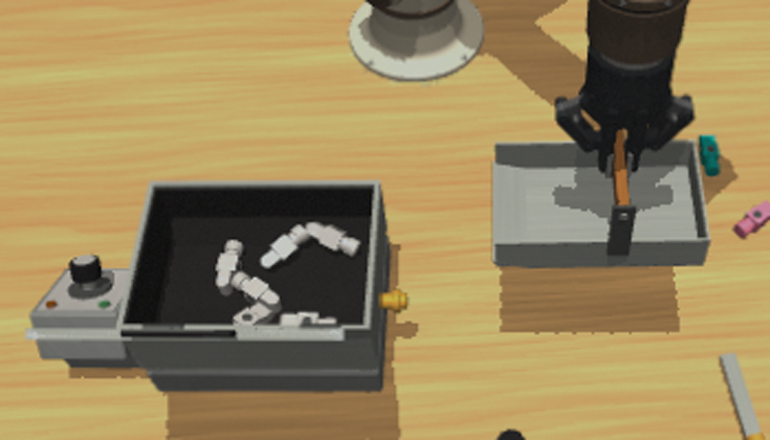

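Six heads are in the tub ((230,262), (285,247), (333,237), (255,287), (255,315), (310,322)), and the tray is empty and level. I'll set it down.

Emit:
play_rows --pt "0.015 0.03 -0.01 0 0.009 -0.034 0" --pt "0 0.045 0 0 0 0 0" --pt "0 0.045 0 0 0 0 0" --pt "0 0.035 0 0 0 0 0" --pt "0 0.005 0 0 0 0 0" --pt "0 0 0 0 0 0 0"

```text
clock: 35.35
position: [484.7, 186.0, 112.8]
ee_rot: [0.463, -0.52, 0.526, -0.489]
contact_force: [-0.2, 0.5, -1.8]
gripper_width: 11.2
```

```bash
python3 -c "
from h import *
go([470,180,75],85);print(read_state()['position'],read_state()['contact_force'])
"
```

```text
shift now [  8.1  37.2 -15.2] wy -0.007 tilt fix [-0.032 -0.    -0.021] | shift after turn [  7.3  37.8 -14.1] j6 0.79 w 11.2
[484.65988721 186.00019367 112.8038793 ] [-0.19185987  0.46040649 -1.8190705 ]
```

Emit:
play_rows --pt "0 0.015 0 -0.032 0 -0.021 0" --pt "0 0.013 0 0 0 0 0" --pt "0 0.005 0 0 0 0 0" --pt "0 0.003 0 0 0 0 0" --pt "0 0 0 0 0 0 0"

```text
clock: 35.85
position: [491.8, 189.5, 85.6]
ee_rot: [0.469, -0.522, 0.524, -0.483]
contact_force: [-0.8, -0.6, -3.1]
gripper_width: 11.3
```

```bash
python3 -c "
from h import *
go([470,180,75],85);print(read_state()['position'],read_state()['contact_force'])
"
```

```text
shift now [ 11.7  10.1 -21. ] wy -0.007 tilt fix [-0.015 -0.    -0.013] | shift after turn [ 11.4  10.6 -20.9] j6 0.8 w 11.3
[491.83823791 189.5466386   85.60092862] [-0.77625715 -0.64804316 -3.10435701]
```

Emit:
play_rows --pt "0 0.005 0 -0.015 0 -0.013 0" --pt "0 0.004 0 0 0 0 0" --pt "0 0.003 0 0 0 0 0" --pt "0 0.002 0 0 0 0 0" --pt "0 0 0 0 0 0 0"

```text
clock: 36.35
position: [493.4, 190.3, 74.9]
ee_rot: [0.475, -0.522, 0.523, -0.477]
contact_force: [-1.7, 0.0, -1.8]
gripper_width: 10.6
```

Emit:
play_rows --pt "0 0.002 0 0 0 0 0" --pt "0 0.001 0 0 0 0 0" --pt "0 0 0 0 0 0 0.05" --pt "0 0 0 0 0 0 0.05" --pt "0 0 0 0 0 0 0.05" --pt "0 0 0 0 0 0 0.05" --pt "0 -0.03 0 0 0 0 0.05" --pt "0 -0.05 0 0 0 0 0.05" --pt "0 -0.05 0 0 0 0 0.05" --pt "0 -0.05 0 0 0 0 0.02"

```text
clock: 37.35
position: [490.5, 188.6, 250.7]
ee_rot: [0.482, -0.522, 0.523, -0.472]
contact_force: [1.7, 0.3, -1.1]
gripper_width: 36.7
```

```bash
python3 -c "
from h import *
go([725,-195,390],85)
print(read_state()['contact_force'])
"
```

```text
shift now [ 362.1 -137.3  267.4] wy -0.004 tilt fix [ 0.008 -0.     0.012] | shift after turn [ 361.7 -139.3  267. ] j6 0.8 w 36.7
[ 1.73629102  0.3244754  -1.05865497]
```

Emit:
play_rows --pt "0 -0.048 0 0 0 0 0" --pt "0 -0.048 0 0 0 0 0" --pt "0 -0.042 0.01 0 0 0 0" --pt "0.025 0 0.04 0 0 0 0" --pt "0.025 0 0.04 0 0 0 0" --pt "0.025 0 0.04 0 0 0 0" --pt "0.025 0 0.04 0 0 0 0" --pt "0.03 0 0.035 0 0 0 0" --pt "0.035 0 0.025 0 0 0 0" --pt "0.04 0 0.02 0 0 0 0"

```text
clock: 38.35
position: [732.0, -37.8, 406.1]
ee_rot: [0.477, -0.517, 0.521, -0.484]
contact_force: [0.3, 0.4, 0.2]
gripper_width: -0.3
```

```bash
python3 -c "
from h import *
go([725,-195,390],85)
print(read_state()['position'],read_state()['joints'])
"
```

```text
shift now [157.3  15.7   5. ] wy 0.01 tilt fix [-0.011 -0.    -0.003] | shift after turn [157.2  16.1   6.7] j6 1.33 w -0.3
[732.01530643 -37.84455287 406.14198289] [ 1.67976166e-01  5.48494045e-01  6.94201226e-01 -3.53854031e-04
 -1.70472578e+00  1.32523326e+00]
```

Emit:
play_rows --pt "0.035 0 0 0 0 0 0" --pt "0.04 0 0.002 0 0 0 0" --pt "0.04 0 0.002 0 0 0 0" --pt "0.035 0 0.002 0 0 0 0" --pt "0 0.02 0 0 0 0 0" --pt "0 0.03 0 0 0 0 0" --pt "0 0.02 0 0 0 0 0" --pt "0 0.005 0 0 0 0 0" --pt "0 0 0 0 0 0 0"

```text
clock: 39.25
position: [728.9, -203.1, 317.2]
ee_rot: [-0.477, 0.522, -0.521, 0.478]
contact_force: [0.5, 0.3, -0.5]
gripper_width: 0.0
```

```bash
python3 -c "
from h import *
go([660,-195,345],85)
print(read_state()['position'],read_state()['contact_force'])
"
```

```text
shift now [ -2.  -27.8 -69.3] wy -0.001 tilt fix [-0.001 -0.    -0.002] | shift after turn [ -2.  -27.8 -69.3] j6 1.54 w 0.0
[ 728.87579451 -203.06243997  317.20832238] [ 0.47114665  0.3351607  -0.46921831]
```

Emit:
play_rows --pt "0 -0.004 -0.02 0 0 0 0" --pt "0 -0.004 -0.02 0 0 0 0" --pt "0 -0.004 -0.02 0 0 0 0" --pt "0 -0.004 -0.02 0 0 0 0" --pt "0 -0.004 -0.02 0 0 0 0" --pt "0 -0.004 -0.02 0 0 0 0" --pt "0 -0.004 -0.02 0 0 0 0"

```text
clock: 39.95
position: [597.1, -190.5, 354.3]
ee_rot: [0.471, -0.511, 0.53, -0.486]
contact_force: [1.7, 0.7, -0.9]
gripper_width: -0.2
```

Emit:
play_rows --pt "0 0 -0.02 0 0 0 0" --pt "0 0 -0.02 0 0 0 0" --pt "0 0 -0.02 0 0 0 0" --pt "0 0 -0.02 0 0 0 0"

```text
clock: 40.35
position: [520.4, -183.1, 359.0]
ee_rot: [0.467, -0.504, 0.536, -0.491]
contact_force: [1.6, -0.1, 0.2]
gripper_width: -0.1
```

```bash
python3 -c "
from h import *
snap('scene','scene8',(90,60,310,240),2.6)
go([462,-190,302],85)
print(read_state()['position'],read_state()['contact_force'])
"
```

```text
shift now [ 11.3  55.  -57.9] wy 0.006 tilt fix [-0.056  0.     0.004] | shift after turn [ 11.9  58.1 -54.6] j6 1.53 w 0.1
[ 517.45287618 -182.91080549  360.14604242] [-3.88034952  0.02582968 -0.8270452 ]
```

View pics/scene8.png

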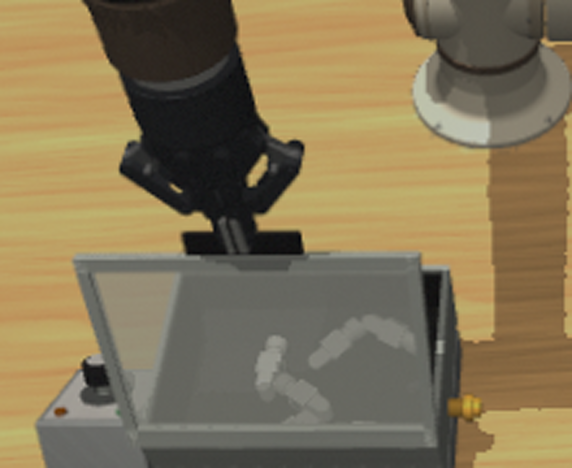

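The cover is past upright, with the fingertips on its tab. I'll push it over and down along its arc.

Emit:
play_rows --pt "0 0.02 -0.018 -0.03 0 0 0" --pt "0 0.02 -0.018 -0.02 0 0 0" --pt "0 0.02 -0.016 0 0 0 0" --pt "0 0.02 -0.015 0 0 0 0" --pt "0 0.02 -0.013 0 0 0 0" --pt "0 0.02 -0.01 0 0 0 0"

```text
clock: 41.0
position: [440.0, -177.9, 251.1]
ee_rot: [0.473, -0.505, 0.532, -0.488]
contact_force: [-0.2, -0.2, 0.6]
gripper_width: -0.2
```

```bash
python3 -c "
from h import *
go([403,-190,175],85)
print(read_state()['position'],read_state()['contact_force'])
"
```

```text
shift now [ 14.1  74.6 -39.3] wy 0.011 tilt fix [-0.044  0.     0.01 ] | shift after turn [ 15.2  76.1 -35.8] j6 1.52 w -0.2
[ 440.00587713 -177.92972056  251.11905614] [-0.18117437 -0.20061223  0.64327805]
```

Emit:
play_rows --pt "0 0.02 -0.012 -0.03 0 0 0" --pt "0 0.02 -0.01 0 0 0 0" --pt "0 0.02 -0.008 0 0 0 0" --pt "0 0.015 -0.003 0 0 0 0" --pt "0 0.008 0 0 0 0 0"

```text
clock: 41.5
position: [415.0, -176.5, 171.9]
ee_rot: [0.478, -0.507, 0.528, -0.486]
contact_force: [-0.3, 0.5, 0.3]
gripper_width: 0.2
```

```bash
python3 -c "
from h import *
go([403,-190,161],85)
print(read_state()['position'],read_state()['contact_force'])
"
```

```text
shift now [ 14.2  10.8 -11.3] wy 0.015 tilt fix [-0.03   0.     0.012] | shift after turn [ 14.5  10.9 -10.8] j6 1.52 w 0.2
[ 414.97741107 -176.45872831  171.92137177] [-0.34193413  0.49227772  0.32655128]
```

Emit:
play_rows --pt "0 0.005 0 -0.03 0 0 0" --pt "0 0.005 0 0 0 0 0" --pt "0 0.004 0 0 0 0 0" --pt "0 0.003 0 0 0 0 0"

```text
clock: 41.9
position: [416.4, -176.7, 166.5]
ee_rot: [0.489, -0.514, 0.519, -0.477]
contact_force: [-7.2, 4.6, 12.3]
gripper_width: -0.1
```

Emit:
play_rows --pt "0 0.003 0 0 0 0 0" --pt "0 0.003 0 0 0 0 0" --pt "0 0 0 0 0 0 0"

```text
clock: 42.2
position: [417.8, -176.8, 168.1]
ee_rot: [0.49, -0.513, 0.518, -0.477]
contact_force: [0.7, 0.5, 0.5]
gripper_width: -0.1
```

Emit:
play_rows --pt "0 -0.03 0 0 0 0 0" --pt "0 -0.05 0 0 0 0 0" --pt "0 -0.05 0 0 0 0 0" --pt "0 0 0 0 0 0 0"

```text
clock: 42.6
position: [422.9, -175.0, 305.3]
ee_rot: [0.491, -0.512, 0.519, -0.477]
contact_force: [0.9, -0.3, 0.1]
gripper_width: -0.1
```

```bash
python3 -c "
from h import *
s=read_state();print(s['position'],s['contact_force'],s['joints'])
snap('wrist','wr9')
snap('top','top9',(330,100,550,270),3.4)
"
```

```text
[ 422.91205547 -174.99895121  305.3470307 ] [ 0.88188708 -0.26743624  0.13721046] [-0.0217483   0.04418352 -0.25713376  0.02104648 -1.27668989  1.52299903]
```

View pics/top9.png

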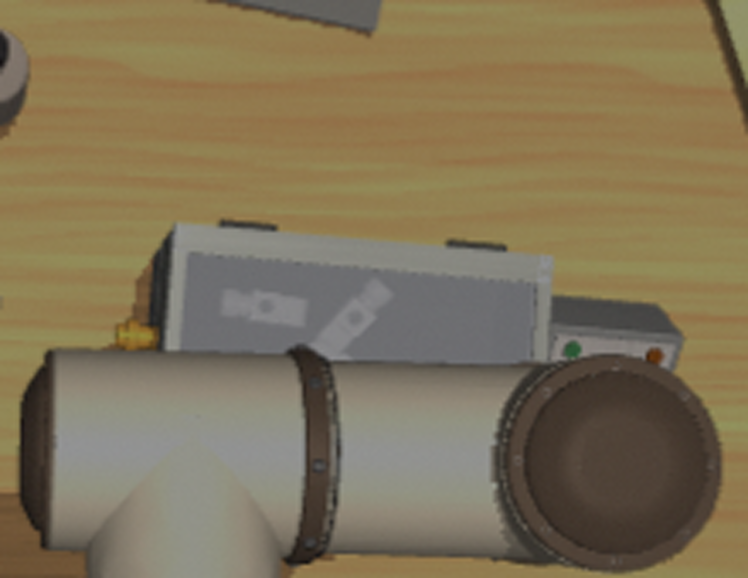

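```bash
python3 -c "
from h import *
go([410,-380,260],85.1)
"
```

```text
shift now [205.5  42.7   4.2] wy 0.021 tilt fix [ 0.018 -0.     0.017] | shift after turn [206.1  39.1   7.9] j6 1.52 w 0.2
```

Emit:
play_rows --pt "0.04 0.005 0.001 0.018 0.02 0.017 0.07" --pt "0.04 0.005 0.001 0 0 0 0.07" --pt "0.04 0.005 0.001 0 0 0 0.07" --pt "0.04 0.005 0.001 0 0 0 0.07" --pt "0.04 0.005 0.001 0 0 0 0.07" --pt "0 0 0 0.13 0 0 0.07" --pt "0 0 0 0.13 0 0 0.07" --pt "0 0 0 0.13 0 0 0.07" --pt "0 0 0 0.13 0 0 0.07" --pt "0 0 0 0 0 0 0.07"

```text
clock: 43.7
position: [407.9, -378.9, 248.5]
ee_rot: [0.338, -0.38, 0.63, -0.586]
contact_force: [0.1, 0.1, 1.0]
gripper_width: 70.0
```

```bash
cat >> h.py <<'E'
def gof(p,ty,tx):
    s=read_state(); A=R.from_quat(s['ee_rot']).as_matrix()
    ty=np.array(ty)/np.linalg.norm(ty); tx=np.array(tx)-np.dot(tx,ty)*ty; tx/=np.linalg.norm(tx)
    G=np.c_[tx,ty,np.cross(tx,ty)]
    print('pos',s['position'].round(1),'shift',(A.T@(np.array(p)-s['position'])).round(1),'turn',R.from_matrix(A.T@G).as_rotvec().round(3),'F',s['contact_force'].round(1),'w',round(s['gripper_width'],1))
AX=np.array([-.498,.043,.866]); KG=np.array([456.7,-384.5,106]); KX=np.array([-.085,-.996,0])
E
python3 -c "
from h import *
gof(KG+60*AX,-AX,KX); print(read_state()['joints'])
snap('wrist','wr10')
"
```

```text
pos [ 407.9 -378.9  248.5] shift [  3.1  88.5 -26.9] turn [ 0.02  -0.008 -0.018] F [0.1 0.1 1. ] w 70.0
[-0.62118981  0.11088498 -0.27360857 -0.37724763 -0.78881606  2.31755714]
```

View pics/wr10.png

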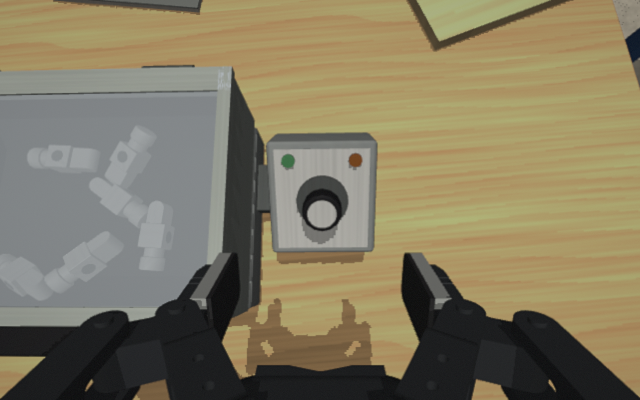

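The cover is shut with all six heads visible beneath it, and the knob top is at (322,213). I'll check it against my estimate.

```bash
python3 -c "
from h import *
im=load('wr10'); t=KG+11*AX
print('exp px',w2px(im,t), 'pt at z',px2w(im,[(322,213)],t[2]),t)
def ray(im,uv):
    K,D,o,Rm=cam(im);n=cv2.undistortPoints(np.array(uv,float).reshape(1,1,2),K,D).ravel();d=Rm@np.r_[n,1];return o,d/np.linalg.norm(d)
A=np.zeros((3,3));b=np.zeros(3)
rs=[ray(im,(322,213)),ray(load('top0'),np.array((565,433))/3.5+[350,100]-.4),ray(load('scene0'),(161/1.25,249/1.25))]
for o,d in rs: M=np.eye(3)-np.outer(d,d);A+=M;b+=M@o
x=np.linalg.solve(A,b);print(x,[np.linalg.norm((np.eye(3)-np.outer(d,d))@(x-o)).round(1) for o,d in rs])
KG2=x-11*AX;print(KG2);gof(KG2+40*AX,-AX,KX)
"
```

```text
exp px [[325.79479502 215.21760124]] pt at z [[ 453.40448619 -380.97599386  115.526     ]] [ 451.222 -384.027  115.526]
[ 452.38608568 -382.1432739   119.12988485] [np.float64(1.2), np.float64(3.3), np.float64(2.2)]
[ 457.86408568 -382.6162739   109.60388485]
pos [ 408.8 -379.6  249. ] shift [  0.7 105.9 -24.8] turn [ 0.022 -0.006 -0.017] F [ 0.4  0.9 -0.3] w 69.9
```

Emit:
play_rows --pt "0 0.015 -0.012 0.02 -0.006 -0.017 0.07" --pt "0 0.03 -0.012 0 0 0 0.07" --pt "0 0.03 0 0 0 0 0.07" --pt "0 0.02 0 0 0 0 0.07" --pt "0 0 0 0 0 0 0.07"

```text
clock: 44.25
position: [438.2, -382.9, 149.8]
ee_rot: [0.344, -0.37, 0.635, -0.585]
contact_force: [0.3, 0.2, -0.7]
gripper_width: 70.2
```

```bash
python3 -c "
from h import *
KG=np.array([457.5,-382,109]); gof(KG-17*AX,-AX,KX)
"
```

```text
pos [ 438.2 -382.9  149.8] shift [-2.6 62.  -3.1] turn [ 0.012  0.006 -0.   ] F [ 0.3  0.2 -0.7] w 70.2
```

Emit:
play_rows --pt "-0.003 0.02 -0.003 0.012 0 0 0.07" --pt "0 0.02 0 0 0 0 0.07" --pt "0 0.012 0 0 0 0 0.07" --pt "0 0 0 0 0 0 0.07"

```text
clock: 44.65
position: [465.1, -382.3, 102.8]
ee_rot: [0.343, -0.366, 0.635, -0.588]
contact_force: [-0.3, 0.3, 0.2]
gripper_width: 70.2
```

```bash
python3 -c "
from h import *
KG=np.array([457.5,-382,109]); gof(KG-17*AX,-AX,KX)
"
```

```text
pos [ 465.1 -382.3  102.8] shift [ 0.3  7.8 -3.5] turn [ 0.002  0.013 -0.002] F [-0.3  0.3  0.2] w 70.2
```

Emit:
play_rows --pt "0 0.007 -0.003 0 0 0 0.07" --pt "0 0 0 0 0 0 0.045" --pt "0 0 0 0 0 0 0.045" --pt "0 0 0 0 0 0 0.036" --pt "0 0 0 0 0 0 0.036"

```text
clock: 45.15
position: [466.6, -383.4, 98.2]
ee_rot: [0.343, -0.363, 0.636, -0.589]
contact_force: [0.5, -0.0, -0.8]
gripper_width: 36.2
```

```bash
python3 -c "
from h import *
KG=np.array([457.5,-382,109]); gof(KG-17*AX,-AX,KX)
"
```

```text
pos [ 466.6 -383.4   98.2] shift [-0.7  3.  -2.5] turn [-0.001  0.015  0.   ] F [ 0.5 -0.  -0.8] w 36.2
```

No contact force at 36 mm opening, so the jaws are centred. Next: close and pull.

Emit:
play_rows --pt "0 0.002 -0.002 0 0 0 0.036" --pt "0 0 0 0 0 0 0" --pt "0 0 0 0 0 0 0" --pt "0 0 0 0 0 0 0" --pt "0 0 0 0 0 0 0"

```text
clock: 45.65
position: [465.7, -382.7, 96.0]
ee_rot: [0.342, -0.363, 0.636, -0.589]
contact_force: [-0.0, 1.3, 0.6]
gripper_width: 32.5
```

Emit:
play_rows --pt "0 -0.005 0 0 0 0 0" --pt "0 -0.006 0 0 0 0 0" --pt "0 -0.006 0 0 0 0 0" --pt "0 -0.006 0 0 0 0 0"

```text
clock: 46.05
position: [457.9, -381.8, 109.1]
ee_rot: [0.341, -0.365, 0.637, -0.587]
contact_force: [31.5, -11.6, -40.7]
gripper_width: 31.9
```

Emit:
play_rows --pt "0 0 0 0 0 0 0" --pt "0 0 0 0 0 0 0" --pt "0 0 0 0 0 0 0"

```text
clock: 46.35
position: [460.2, -382.3, 105.1]
ee_rot: [0.34, -0.367, 0.638, -0.586]
contact_force: [5.4, -0.9, -4.5]
gripper_width: 31.8
```

Emit:
play_rows --pt "0 0.005 0 0 0 0 0" --pt "0 0.005 0 0 0 0 0" --pt "0 0.004 0 0 0 0 0" --pt "0 0 0 0 0 0 0"

```text
clock: 46.75
position: [464.3, -382.7, 98.1]
ee_rot: [0.341, -0.366, 0.637, -0.587]
contact_force: [2.1, -0.4, -4.3]
gripper_width: 32.3
```

The first pull reached the end stop (15 mm, 53 N) but relaxed quickly, so I'll pull again and hold it longer.

Emit:
play_rows --pt "0 -0.005 0 0 0 0 0" --pt "0 -0.005 0 0 0 0 0" --pt "0 -0.005 0 0 0 0 0" --pt "0 -0.003 0 0 0 0 0" --pt "0 -0.002 0 0 0 0 0" --pt "0 -0.002 0 0 0 0 0" --pt "0 -0.002 0 0 0 0 0"

```text
clock: 47.45
position: [457.8, -382.1, 109.2]
ee_rot: [0.34, -0.368, 0.638, -0.585]
contact_force: [11.3, -2.1, -14.6]
gripper_width: 32.5
```

Emit:
play_rows --pt "0 -0.002 0 0 0 0 0" --pt "0 -0.002 0 0 0 0 0"

```text
clock: 47.65
position: [457.7, -382.1, 109.3]
ee_rot: [0.34, -0.368, 0.638, -0.584]
contact_force: [10.9, -3.1, -15.2]
gripper_width: 32.2
```

Emit:
play_rows --pt "0 0.005 0 0 0 0 0" --pt "0 0.005 0 0 0 0 0" --pt "0 0.004 0 0 0 0 0" --pt "0 0.002 0 0 0 0 0" --pt "0 0.001 0 0 0 0 0"

```text
clock: 48.15
position: [464.8, -382.7, 97.0]
ee_rot: [0.342, -0.368, 0.636, -0.586]
contact_force: [2.0, 1.4, -3.0]
gripper_width: 32.2
```

The knob was held against its stop (about 15 mm, 18 N). Now back at rest, so I'll release it and retreat.

Emit:
play_rows --pt "0 0.001 0 0 0 0 0.06" --pt "0 0 0 0 0 0 0.06" --pt "0 0 0 0 0 0 0.06" --pt "0 0 0 0 0 0 0.06" --pt "0 -0.03 0 0 0 0 0.06" --pt "0 -0.05 0 0 0 0 0.06" --pt "0 -0.05 0 0 0 0 0.06" --pt "0 -0.03 0 0 0 0 0.06" --pt "0 0 0 0 0 0 0.06" --pt "0 0 0 0 0 0 0.06"

```text
clock: 49.15
position: [383.6, -376.8, 239.6]
ee_rot: [0.344, -0.368, 0.636, -0.585]
contact_force: [-0.1, -0.0, -0.2]
gripper_width: 60.0
```

```bash
python3 -c "
from h import *
s=read_state();print(s['position'],s['contact_force'])
a=get_image('scene')['color'];b=get_image('wrist')['color']
w=load('wr10')
# knob top in scene vs start (rest) picture
s0=load('scene0')['color']
k=np.s_[185:225,100:165]
print('knob diff',np.abs(a[k].astype(int)-s0[k]).mean(2).max(),np.abs(a[k].astype(int)-s0[k]).mean())
cv2.imwrite('pics/fin.png',np.hstack([cv2.resize(a[60:300,80:400],None,fx=1.6,fy=1.6),cv2.resize(b[:,150:450],(288,384))])[:,:,::-1])
"
```

```text
[ 383.5892415  -376.80531091  239.5639683 ] [-0.09726483 -0.01308002 -0.24209795]
knob diff 134.0 32.231794871794875
```

```bash
python3 -c "
from h import *
KT=np.array([457.5,-382,109])+11*AX
def disc(im):
    u=w2px(im,KT)[0]; x,y=u.astype(int); g=cv2.cvtColor(im['color'][y-30:y+30,x-30:x+30],cv2.COLOR_RGB2GRAY)
    n,l,st,c=cv2.connectedComponentsWithStats((g>150).astype(np.uint8))
    i=min(range(1,n),key=lambda i:np.hypot(*(c[i]-30))+(1e3 if st[i,4]>900 or st[i,4]<60 else 0)); return c[i]+[x-30,y-30],st[i,4],u
im=get_image('wrist')
for n,m in(('before',load('wr10')),('after',im)):
    c,a,u=disc(m); print(n,c,a,'exp rest',u,'exp 14mm out',w2px(m,KT+14*AX))
# tray: bar top seen at ~z103 in scene/top
t=get_image('top');h=cv2.cvtColor(t['color'],cv2.COLOR_RGB2HSV)
x,y=w2px(t,[492,190,103])[0].astype(int); r=h[y-45:y+45,x-45:x+45]
m=((r[:,:,0]<14)&(r[:,:,1]>150)).astype(np.uint8); ys,xs=np.where(m); print('bar px',len(xs)); 
if len(xs): 
    rr=cv2.minAreaRect(np.c_[xs+x-45,ys+y-45].astype(np.float32)); b=px2w(t,cv2.boxPoints(rr),103.); print(b.round(0), rr[1])
"
```

```text
before [321.375      213.87678571] 560 exp rest [322.74413279 213.9514202 ] exp 14mm out [[322.56748602 220.01693134]]
after [318.21523179 184.0397351 ] 604 exp rest [319.43477244 184.77853019] exp 14mm out [[319.44433538 189.3637543 ]]
bar px 121
[[432. 198. 103.]
 [556. 187. 103.]
 [555. 177. 103.]
 [431. 188. 103.]] (4.082706451416016, 50.14401626586914)
```

```bash
python3 -c "
from h import *
print(job_done())"
```

```text
the job is handed in; nothing more can be done
None
```

The job is handed in at about 49 s, with every step carried out; `job_done()` gives no verdict.

- **Heads:** five lay loose on the bench. I put them in the tray with the one already there and poured all six into the tub. The last close view shows all six in the tub under the cover.
- **Tray:** it is back on the bench, empty and upright. The last check found the bar where I released it and at the same apparent size as before.
- **Cover:** I pushed it shut from behind. It took about 12 N at the rim height, and the later wrist view shows it lying flat.
- **Start knob:** the first pull reached its stop but relaxed quickly, so I pulled it again and held it for more than 0.2 s (about 15 mm, 18 N). The final wrist picture puts the knob at rest within about a pixel.
- **Disagreeing checks:**
  - A crude comparison with the starting scene image around the knob showed a large difference. I put this down to the arm over the area and relied on the wrist picture instead.
  - The final composite picture could not be viewed because the 16-picture limit was reached, so the last checks were numeric.
- **Chisel:** its tip was nudged about 8 mm while I picked up a nearby head, against the 40 mm limit. I did not touch the oil bottle or the chuck key.

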